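Load the cytometer's reagent turret

TASK

Plug every reagent cartridge on the bench fully home into the turret socket of its own colour, turning the knob click by click to bring each socket to the loading port, since the clear cover keeps the other sockets out of reach. When all are in, index the turret back to park, the blank white station at the port, let go, and leave the other things on the bench where they are.

Things in the scene. Friction and masses are not known exactly. Their poses are not given: they have to be found in the camera images.
- cart_red: red reagent cartridge, upright: body 62 x 48 x 36 mm (x, y, z) on a smaller, weighted black plug foot 50 x 36 x 20 mm; 56 mm tall in all, about 0.2 kg. Origin at the centre of the foot's underside, z up. Easily grasped across its 48 mm width (y). Fits its socket either way round (half a turn). May be absent.
- cart_yellow: yellow reagent cartridge, upright: body 62 x 48 x 36 mm (x, y, z) on a smaller, weighted black plug foot 50 x 36 x 20 mm; 56 mm tall in all, about 0.2 kg. Origin at the centre of the foot's underside, z up. Easily grasped across its 48 mm width (y). Fits its socket either way round (half a turn). May be absent.
- cart_green: green reagent cartridge, upright: body 62 x 48 x 36 mm (x, y, z) on a smaller, weighted black plug foot 50 x 36 x 20 mm; 56 mm tall in all, about 0.2 kg. Origin at the centre of the foot's underside, z up. Easily grasped across its 48 mm width (y). Fits its socket either way round (half a turn). May be absent.
- cart_blue: blue reagent cartridge, upright: body 62 x 48 x 36 mm (x, y, z) on a smaller, weighted black plug foot 50 x 36 x 20 mm; 56 mm tall in all, about 0.2 kg. Origin at the centre of the foot's underside, z up. Easily grasped across its 48 mm width (y). Fits its socket either way round (half a turn). May be absent.
- socket_red (a point): centre of the mouth of the red socket (grey block with red strips and red outer face): a hole about 53.5 x 39.5 mm, 25 mm deep, mouth 45 mm above the bench; x (long side) radially outward from the turret axis, z up. A cartridge fully home rests its body on the mouth face, its origin 20 mm below this point. At the port when turret reads 1.047.
- socket_yellow (a point): centre of the mouth of the yellow socket (grey block with yellow strips and yellow outer face): a hole about 53.5 x 39.5 mm, 25 mm deep, mouth 45 mm above the bench; x (long side) radially outward from the turret axis, z up. A cartridge fully home rests its body on the mouth face, its origin 20 mm below this point. At the port when turret reads 2.094.
- socket_green (a point): centre of the mouth of the green socket (grey block with green strips and green outer face): a hole about 53.5 x 39.5 mm, 25 mm deep, mouth 45 mm above the bench; x (long side) radially outward from the turret axis, z up. A cartridge fully home rests its body on the mouth face, its origin 20 mm below this point. At the port when turret reads 3.142.
- socket_blue (a point): centre of the mouth of the blue socket (grey block with blue strips and blue outer face): a hole about 53.5 x 39.5 mm, 25 mm deep, mouth 45 mm above the bench; x (long side) radially outward from the turret axis, z up. A cartridge fully home rests its body on the mouth face, its origin 20 mm below this point. At the port when turret reads 4.189.
- turret (a joint): turret angle (rad, grows counter-clockwise from above). Sprung detents every 60 deg: 0 = white blank station with black dot at the port (park), 1.047 = red, 2.094 = yellow, 3.142 = green, 4.189 = blue socket at the port. End stops just beyond 0 and 4.189: blue to blank goes back through all. About 0.15 N m turns it; let go, it springs to the nearest detent and centres itself.
- knob (a point): middle of the turret's knob, on the turret axis, 131 mm above the bench: a white upright bar 66 mm long (x of this point), 16 mm thick (y), 32 mm tall (115 to 147 mm above the bench), black mark at its +x end. It turns with the turret; a 60 degree turn about the vertical indexes one station.
- port (a point): loading port: the point, 45 mm above the bench, where the mouth of the socket being loaded stands; x points from here to the turret axis 110 mm away, z up. The port is an orange-edged notch in the clear cover, 130 mm wide (65 mm to either side of this point), from 55 mm before the turret axis outwards, with a 40 mm high sill in front.
- loader: the turret's fixed loader, a dark purple box 320 x 320 mm with walls 98 mm high; a clear cover 98 to 104 mm above the bench lies over all of it but the port. Origin on the turret axis at bench height, -x towards the port. Cartridges fully home (top at 81 mm) pass under the cover; ones standing on top of a socket jam.
- petri_dish: bystander: white round dish, 60 mm across, 14 mm high. Leave it alone.
- tip_box: bystander: blue box 85 x 120 x 45 mm with white tips, 67 mm high in all. Leave it alone.
- pipette: bystander: white pipette lying down, about 220 mm long, 26 mm thick. Leave it alone.
- buffer_bottle: bystander: bottle 64 mm across, 140 mm tall. Leave it alone.
Things that resemble listed ones, but are neither listed nor needed, are in the scene too. Several things have the shape of the cart_yellow; the one meant has the colours described above.

How it is judged:
By the outcome, as a careful person would: the job done as asked, in the order asked, and still so for the second after the job is handed in, with the robot touching nothing.
Of cart_red, cart_yellow, cart_green, cart_blue only 3 to 4 are there at a start; the rules pass over those that are not, and their reading is None.
At some moment in a run one of cart_red, cart_yellow, cart_green, cart_blue may be knocked a few centimetres aside while the robot is not near it.
It also fails if it takes over 210 s, if anything falls off the work surface, if the arm or the gripper's body presses on something with over 40 N, if the wrist force passes 120 N, or if a joint passes its speed limit or range.

ROBOT

A 6-joint arm with a two-finger parallel gripper is mounted at the origin on the work surface. World frame = base frame: x ahead of the robot, y to its left, z up, the work surface at z = 0. Lengths are in m, angles in rad, forces in N, time in s.
With the tool pointing down it reaches from about 0.375 to 0.975 m from the base axis. Payload 3.8 kg.
Tool frame: the origin (TCP) lies between the finger pads; the fingertips stand 25 mm ahead of it and the grasp point (between the pads) lies 6 mm ahead of it; z points along the fingers, y is the direction in which the jaws open and shut (so a half turn about z gives the same grasp; the last joint's range is limited). The gripper opens to 85 mm and grips with 20 to 120 N. Pads are 22 mm wide; open, the fingers measure 114 mm over their backs; the gripper's body (76 mm by 85 mm) begins 54 mm behind the grasp point. The pads swing forward as they close: fully open they stand 13 mm farther back than shut.
Start: joints at [-1.369, 0.264, 1.604, -0, 1.274, -0.037], TCP at [0.16, -0.656, 0.256] pointing down, gripper open.
Joint ranges: [-2.63, 2.63], [-0.94, 2.18], [0.31, 2.57], [-1.31, 4.45], [0, 2.66], [-2.55, 2.55]. Speed limits (rad/s): [2.57, 2.57, 3.14, 3.14, 3.14, 3.14].

INTERFACE

Orientations are given as a 3x3 rotation matrix whose columns are the frame's x, y, z axes.
In Python, from bench import env gives the robot as it stands.
- The arm moves only by the tool move_arm, never from a script. Its argument "commands" is a list of rows, each an object with "translation": the shift along the tool's x, y, z in units of 50 mm (1.0 is 50 mm), a list of three; "turn": the turn about the tool's z in units of 8 degrees (1.0 is 8 degrees); "fingers": the finger opening in mm, from 0 to 85.4. A call has exactly 10 rows; each row is the pose to reach, as a shift and turn from the pose commanded when the call began, along the tool's axes at that moment; what a row does not reach only later rows make up. A row lasts 1/8 s, in which the tool goes at most 62.5 mm and 10.7 degrees, less where a joint would pass 70% of its speed; a pose out of reach is approached as far as the arm can. A call with a gripper value outside its range is refused whole. The fingers move at their own pace and stop on an object; the grip force is fixed at half the most. Time passes only in rows, so rows that repeat a pose let the fingers close, or fill a call up. It gives the time, the measured TCP pose, the force and the opening at its end, in the units of the state.
- env.get_obs(): the state, without advancing time (a new reading comes with each control period).
- env.capture(name): name is "scene" or "top" or "wrist"; returns the picture (420x560x3 uint8, red, green, blue); there is no depth.
- env.camera_params(name): a dict with "vfov" (degrees; the focal length in pixels is half the picture's height over the tangent of half this angle, whatever the lens; pixels are square), "cx", "cy" (the principal point, pixels), "R" (3x3) and "t" (3): a world point X has camera coordinates R X + t; the wrist camera has in their place "mount" (4x4, takes a point from camera to tool coordinates, whose origin is the TCP and whose axes are the flange's). Camera axes: x right, y down, z forward; pixel columns grow to the right and rows downward; lengths in m; the calibration is good to about 2 mm. A picture is of the moment at which its call begins: read the wrist's pose just before it. camera_params takes no time and is no camera call.
- env.finish_job(): hands the job in, once; it reports no verdict.
The state is a dict: "clock": time; "joint_positions": joint angles; "qd": joint speeds; "joint_torque": joint torques, N m; "ee_pos": TCP position; "ee_rot": TCP orientation; "contact_force": force on the tool from outside, world axes, zero at the start; "torque": the same for the moment, N m; "grip_width": opening from 0.0 (shut) to 1.0 (fully open).
Only numpy, scipy, OpenCV 4.12 (cv2) and the standard library are available. Lean on these libraries where they do the work, as an engineer would, in place of code of your own. Each camera call takes 0.05 s, during which the arm holds its last target.

## Working session

There is one attempt and no reset: what is moved stays moved. The work goes in short steps, Python scripts to look and compute and a tool call to move; the robot and the scene stay as the last step left them, time stands still between calls to the robot, and variables do not carry over. Pictures are saved under pics/ and viewed, and the job is handed in when it is done.

Besides the shell and the picture viewer there is one more tool, called after "Call:" as name([rows], argument=value, ...), one row to a line, values as JSON. move_arm: Moves the arm, as the interface text tells. Its arguments: {"type":"object","properties":{"commands":{"type":"array","items":{"type":"object","properties":{"translation":{"type":"array","items":{"type":"number"}},"turn":{"type":"number"},"fingers":{"type":"number"}}}}},"required":["commands"]}

```bash
ls; mkdir -p pics; cat > h.py <<'E'
import numpy as np, cv2
from bench import env
def K(name):
    p=env.camera_params(name); f=210/np.tan(np.radians(p['vfov'])/2); return p,f
def ray(name,uv,obs=None):
    p,f=K(name); d=np.array([(uv[0]-p['cx'])/f,(uv[1]-p['cy'])/f,1.])
    if 'R' in p and p.get('R') is not None:
        R=np.array(p['R']);t=np.array(p['t']); return -R.T@t, R.T@d
    M=np.array(p['mount']); Rt=np.array(obs['ee_rot']); o=Rt@M[:3,3]+obs['ee_pos']; return o, Rt@M[:3,:3]@d
def onz(name,uv,z,obs=None):
    o,d=ray(name,uv,obs); return o+d*(z-o[2])/d[2]
def proj(name,X,obs=None):
    p,f=K(name); X=np.array(X,float)
    if 'R' in p and p.get('R') is not None: c=np.array(p['R'])@X+p['t']
    else:
        M=np.array(p['mount']); Rt=np.array(obs['ee_rot']); c=M[:3,:3].T@(Rt.T@(X-obs['ee_pos'])-M[:3,3])
    return np.array([f*c[0]/c[2]+p['cx'],f*c[1]/c[2]+p['cy']])
def snap(name,fn):
    o=env.get_obs(); im=env.capture(name); cv2.imwrite('pics/'+fn,cv2.cvtColor(im,cv2.COLOR_RGB2BGR)); return im,o
E
python3 - <<'E'
from h import *
o=env.get_obs(); print(o)
for n in ['scene','top','wrist']:
    print(n,env.camera_params(n)); snap(n,n+'0.png')
E
```

```text
pics
{'clock': 0.0, 'joint_positions': array([-1.36891158e+00,  2.64782545e-01,  1.60538970e+00, -2.51370817e-05,
        1.27370500e+00, -3.68742704e-02]), 'qd': array([ 1.32004422e-04, -4.67183487e-04, -1.45423745e-03, -3.13095773e-04,
       -3.31959966e-06, -1.27907004e-03]), 'joint_torque': array([ 1.09262321e-03, -5.15113485e+01, -3.67310214e+01,  1.97899544e-05,
        1.30919844e-02, -9.39390475e-06]), 'ee_pos': array([ 0.15950567, -0.65517876,  0.25493368]), 'ee_rot': array([[ 9.71630478e-01,  2.36503660e-01, -4.81644813e-04],
       [ 2.36504143e-01, -9.71627914e-01,  2.23337074e-03],
       [ 6.02208103e-05, -2.28392208e-03, -9.99997390e-01]]), 'contact_force': array([-0.10192011,  0.19241963, -0.4658007 ]), 'torque': array([ 0.01243304, -0.03579345, -0.00985004]), 'grip_width': 1.0034477926454977}
scene {'vfov': 42.62985590215645, 'cx': 278.8689011865542, 'cy': 207.2996443709273, 'R': array([[-0.25947621,  0.9656085 ,  0.01650225],
       [ 0.62895432,  0.18192881, -0.75585605],
       [-0.73286326, -0.1857475 , -0.65452984]]), 't': array([ 0.12558327, -0.24633248,  1.91888261])}
top {'vfov': 57.88122965553498, 'cx': 280.55228008399513, 'cy': 206.91018762533614, 'R': array([[-0.09918884, -0.9950637 , -0.00313181],
       [-0.96825342,  0.09724114, -0.23028128],
       [ 0.22944909, -0.01980895, -0.97311907]]), 't': array([0.02516498, 0.51908323, 1.09029517])}
wrist {'vfov': 68.08925388604466, 'cx': 276.6630701303337, 'cy': 209.440807211872, 'mount': array([[-7.27079292e-04, -9.51809025e-01, -3.06690481e-01,
         7.81222166e-02],
       [ 9.99999689e-01, -5.98207996e-04, -5.14196904e-04,
         1.02366895e-03],
       [ 3.05952556e-04, -3.06690760e-01,  9.51809164e-01,
        -1.18431329e-01],
       [ 0.00000000e+00,  0.00000000e+00,  0.00000000e+00,
         1.00000000e+00]])}
```

View pics/scene0.png

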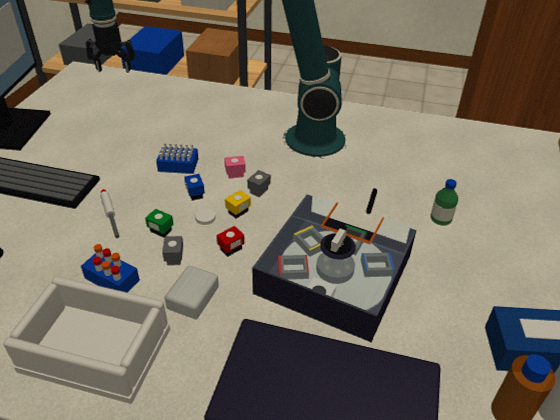

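View pics/top0.png

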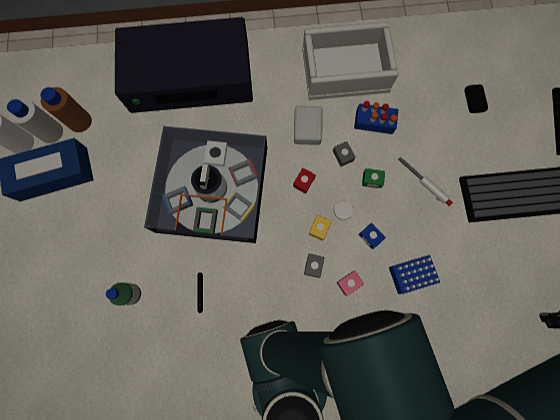

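View pics/wrist0.png

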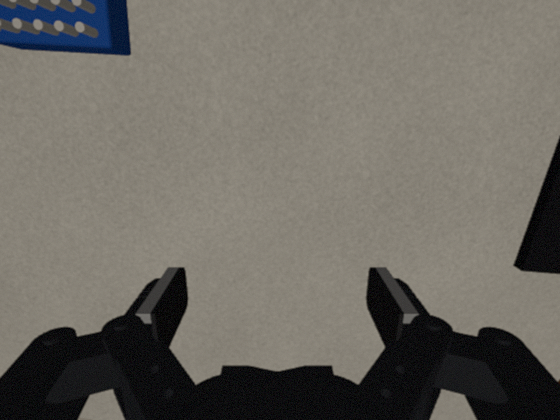

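```bash
python3 - <<'E'
from h import *
im=cv2.imread('pics/top0.png'); a=cv2.resize(im[120:255,140:280],None,fx=5.5,fy=4.4*5.5/4.4,interpolation=cv2.INTER_CUBIC); a=cv2.resize(a,(780,int(780*135/140))); cv2.imwrite('pics/topA.png',cv2.resize(im[120:250,140:280],(640,594),interpolation=cv2.INTER_CUBIC))
cv2.imwrite('pics/topB.png',cv2.resize(im[135:300,285:445],(582,600),interpolation=cv2.INTER_CUBIC))
im=cv2.imread('pics/scene0.png')
cv2.imwrite('pics/scA.png',cv2.resize(im[190:340,250:420],(680,600),interpolation=cv2.INTER_CUBIC))
E
```

```text
(no output)
```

View pics/topA.png

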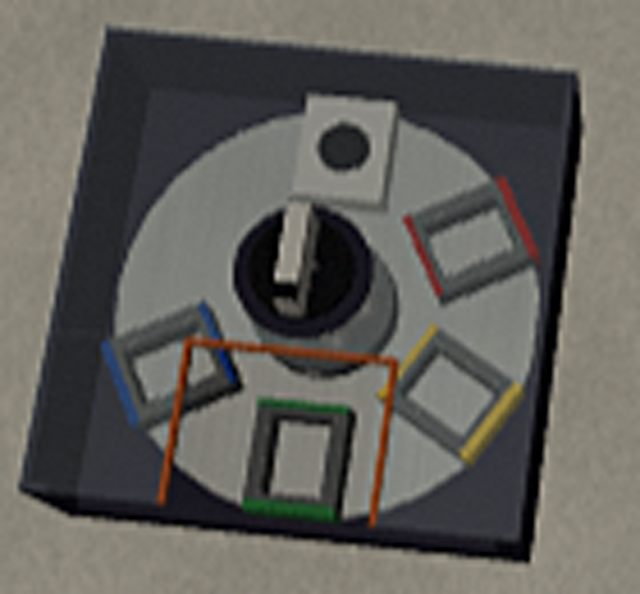

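View pics/topB.png

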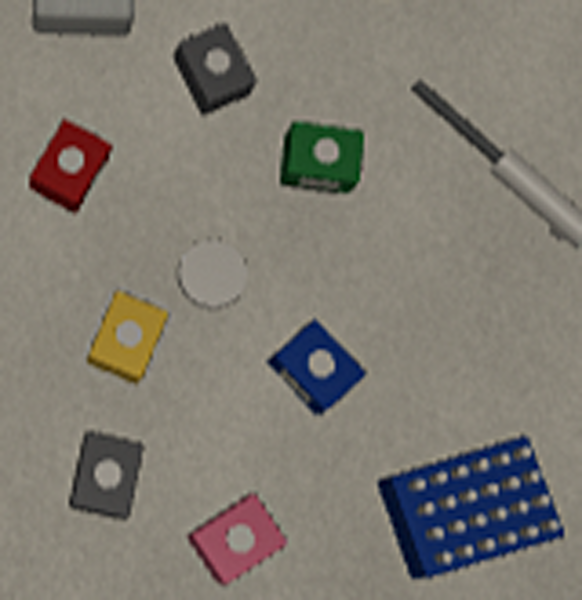

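View pics/scA.png

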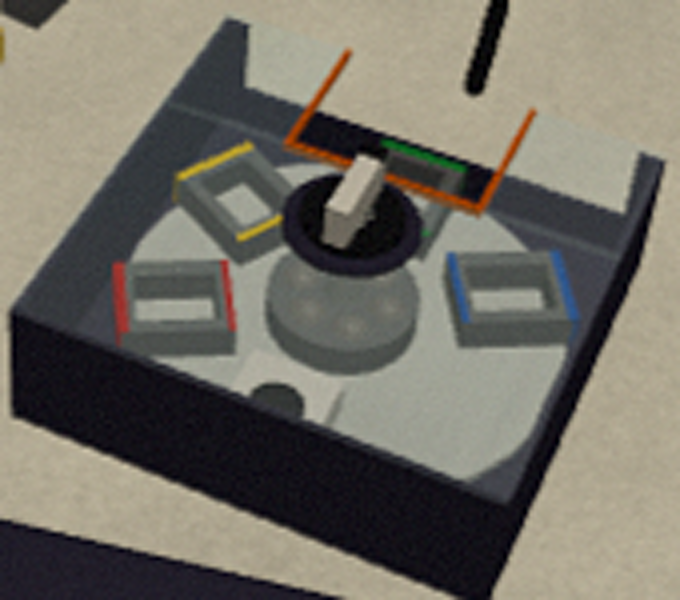

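```bash
cat > loc.py <<'E'
from h import *
def masks(im):
    h=cv2.cvtColor(im,cv2.COLOR_RGB2HSV); H,S,V=cv2.split(h)
    return {'red':((H<5)|(H>175))&(S>170)&(V>70),'yellow':(H>18)&(H<30)&(S>120)&(V>90),'green':(H>50)&(H<75)&(S>130)&(V>40),'blue':(H>108)&(H<125)&(S>140)&(V>60),'orange':(H>5)&(H<14)&(S>150)&(V>80)},h
def carts(im,name,obs=None,box=None,minA=60):
    m,h=masks(im); out={}
    for c in ['red','yellow','green','blue']:
        k=(m[c]*255).astype(np.uint8)
        if box is not None:
            b=np.zeros_like(k); b[box[1]:box[3],box[0]:box[2]]=1; k=k*b
        cs,_=cv2.findContours(k,cv2.RETR_EXTERNAL,cv2.CHAIN_APPROX_NONE)
        for ct in cs:
            if cv2.contourArea(ct)<minA: continue
            f=np.zeros_like(k); cv2.drawContours(f,[cv2.convexHull(ct)],-1,255,-1)
            w=(f>0)&(h[...,1]<70)&(h[...,2]>90)
            n,lab,st,ce=cv2.connectedComponentsWithStats(w.astype(np.uint8))
            if n<2: continue
            i=1+np.argmax(st[1:,4]); 
            # outline in world at z=.056
            P=np.array([onz(name,p[0],.056,obs)[:2]*1000 for p in ct],np.float32)
            r=cv2.minAreaRect(P)
            out.setdefault(c,[]).append((np.round(ce[i],1),st[i,4],np.round(onz(name,ce[i],.056,obs)[:2],4),np.round(r[0],1),np.round(r[1],1),round(r[2],1)))
    return out
E
python3 - <<'E'
from loc import *
im=cv2.cvtColor(cv2.imread('pics/top0.png'),cv2.COLOR_BGR2RGB)
for c,v in carts(im,'top',None,(285,130,400,300)).items(): print(c,v)
s=140/640
for u,v in [(190,345),(395,360),(163,500),(374,522),(343,147)]:
    uv=(140+u*s,120+v*s*130/594*640/140); print(uv,onz('top',uv,.104 if v!=147 else .045))
m,_=masks(im); ys,xs=np.where(m['orange'][190:250,160:240]); print(np.c_[xs+160,ys+190].tolist())
E
```

```text
red [(array([304.1, 178.5]), np.int32(37), array([ 0.6027, -0.1082]), array([ 600.5, -107.6]), array([46.5, 60.3]), 54.1)]
yellow [(array([320. , 226.2]), np.int32(41), array([ 0.4488, -0.1388]), array([ 447.4, -138.1]), array([46.4, 62.8]), 60.6)]
green [(array([374.2, 176. ]), np.int32(41), array([ 0.5891, -0.3255]), array([ 586.1, -324.3]), array([61.7, 49.8]), 80.3)]
blue [(array([372.9, 234.5]), np.int32(44), array([ 0.4083, -0.2929]), array([ 406.9, -291.5]), array([59.5, 45.9]), 37.1)]
(181.5625, 195.50505050505052) [0.5720745  0.26005884 0.104     ]
(226.40625, 198.78787878787878) [0.54896039 0.12963816 0.104     ]
(175.65625, 229.42760942760944) [0.47271574 0.28094957 0.104     ]
(221.8125, 234.24242424242425) [0.44550928 0.14972207 0.104     ]
(215.03125, 152.17171717171718) [0.72170177 0.16280343 0.045     ]
[[180, 194], [181, 194], [182, 194], [184, 194], [185, 194], [188, 194], [180, 195], [181, 195], [184, 195], [185, 195], [186, 195], [187, 195], [188, 195], [189, 195], [190, 195], [191, 195], [192, 195], [180, 196], [190, 196], [192, 196], [194, 196], [195, 196], [196
[... 1011 characters left out ...]
13], [178, 213], [224, 213], [177, 214], [223, 214], [224, 214], [177, 215], [223, 215], [224, 215], [177, 216], [223, 216], [224, 216], [177, 217], [223, 217], [224, 217], [176, 218], [177, 218], [223, 218], [176, 219], [177, 219], [223, 219], [176, 220], [223, 220], [176, 221], [222, 221], [223, 221], [176, 222], [222, 222], [223, 222], [175, 223], [176, 223], [222, 223], [223, 223], [175, 224], [176, 224], [222, 224], [223, 224], [175, 225], [176, 225], [222, 225], [175, 226], [222, 226], [175, 227], [222, 227], [175, 228], [221, 228], [222, 228], [174, 229], [175, 229], [221, 229], [222, 229], [221, 230], [222, 230], [221, 231], [222, 231], [221, 232], [222, 232], [221, 233], [221, 234]]
```

```bash
cat >> h.py <<'E'
def go(p,yaw_deg,o=None):
    o=o or env.get_obs(); R=np.array(o['ee_rot']); d=R.T@(np.array(p)-o['ee_pos'])
    y=np.degrees(np.arctan2(R[1,0],R[0,0])); dy=(yaw_deg-y+180)%360-180
    q1=np.degrees(np.arctan2(p[1],p[0]))
    print('yaw now %.1f'%y,'q6now %.0f'%np.degrees(o['joint_positions'][5]),'shift',np.round(d/.05,3),'turn %.3f'%(-dy/8),'t',round(o['clock'],2),'pos',np.round(o['ee_pos'],4),'F',np.round(o['contact_force'],1),'g %.3f'%o['grip_width'])
E
python3 -c "
from h import *
go([.5875,-.325,.2],80)"
```

```text
yaw now 13.7 q6now -2 shift [ 9.879 -4.393  1.113] turn -8.290 t 0.15 pos [ 0.1595 -0.6553  0.2553] F [ 0.2 -0.5 -0.1] g 0.999
```

Candidates in the top view:
- Red (304,179), with pink (350,283) as its decoy.
- Yellow (320,226).
- Green (374,176).
- Blue (373,235), with the blue tip box (415,273) and blue rack (377,118) as same-coloured things.
- Grey shapes at (344,153) and (314,265) match none of the four colours.

I choose the four saturated cartridges with the white dots. The close crop topB confirms them. Green goes first, because the green socket is already at the port.

Call:
move_arm([
  {"translation": [1, -0.44, 0.11], "turn": -0.8, "fingers": 70},
  {"translation": [2.1, -0.93, 0.2], "turn": -1.8, "fingers": 70},
  {"translation": [3.2, -1.4, 0.35], "turn": -2.8, "fingers": 70},
  {"translation": [4.3, -1.9, 0.45], "turn": -3.8, "fingers": 70},
  {"translation": [5.4, -2.4, 0.6], "turn": -4.8, "fingers": 70},
  {"translation": [6.5, -2.9, 0.7], "turn": -5.8, "fingers": 70},
  {"translation": [7.6, -3.4, 0.85], "turn": -6.8, "fingers": 70},
  {"translation": [8.7, -3.87, 1], "turn": -7.6, "fingers": 70},
  {"translation": [9.5, -4.22, 1.1], "turn": -8.1, "fingers": 70},
  {"translation": [9.88, -4.39, 1.11], "turn": -8.29, "fingers": 70},
])

```text
clock: 1.4
ee_pos: [0.5889, -0.3236, 0.1997]
ee_rot: [[0.17, 0.985, -0.001], [0.985, -0.17, 0.001], [0.001, -0.002, -1.0]]
contact_force: [-0.2, 0.0, 0.0]
grip_width: 0.817
```

```bash
cat > look.py <<'E'
import sys
from loc import *
# wrist look: python3 look.py fn color
im,o=snap('wrist',sys.argv[1]); print(np.round(o['ee_pos'],4),np.round(o['qd'],3).max(),o['clock'])
for c,v in carts(im,'wrist',o,None,800).items():
    if len(sys.argv)<3 or c==sys.argv[2]:
        for x in v: print(c,x)
E
python3 look.py g1.png
```

```text
[ 0.5889 -0.3236  0.1997] 0.2 1.4Traceback (most recent call last):
  File "look.py", line 5, in <module>
    for c,v in carts(im,'wrist',o,None,800).items():
               ~~~~~^^^^^^^^^^^^^^^^^^^^^^^
  File "loc.py", line 20, in carts
    P=np.array([onz(name,p[0],.056,obs)[:2]*1000 for p in ct],np.float32)
                ~~~^^^^^^^^^^^^^^^^^^^^
  File "h.py", line 11, in onz
    o,d=ray(name,uv,obs); return o+d*(z-o[2])/d[2]
        ~~~^^^^^^^^^^^^^
  File "h.py", line 6, in ray
    p,f=K(name); d=np.array([(uv[0]-p['cx'])/f,(uv[1]-p['cy'])/f,1.])
        ~^^^^^^
  File "h.py", line 4, in K
    p=env.camera_params(name); f=210/np.tan(np.radians(p['vfov'])/2); return p,f
ValueError: time passes only in moves, steps and waits
```

View pics/g1.png

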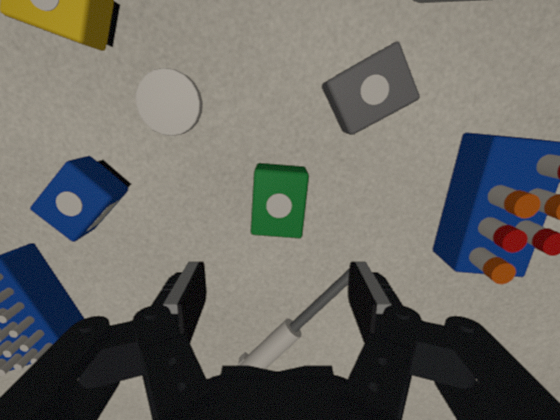

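```bash
sed -i 's/^def K(name):/_c={}\ndef K(name):\n    if name in _c: return _c[name]/; s/; return p,f$/; _c[name]=(p,f); return p,f/' h.py; python3 look.py g2.png green; python3 - <<'E'
from h import *
im=cv2.imread('pics/g2.png'); cv2.imwrite('pics/g2c.png',cv2.resize(im[150:250,230:330],(500,500),interpolation=cv2.INTER_CUBIC))
E
```

```text
[ 0.5902 -0.3229  0.2   ] 0.018 1.45
green (array([276.9, 206.3]), np.int32(507), array([ 0.5897, -0.3267]), array([ 590.5, -323.3]), array([64.4, 45.7]), 75.6)
```

View pics/g2c.png

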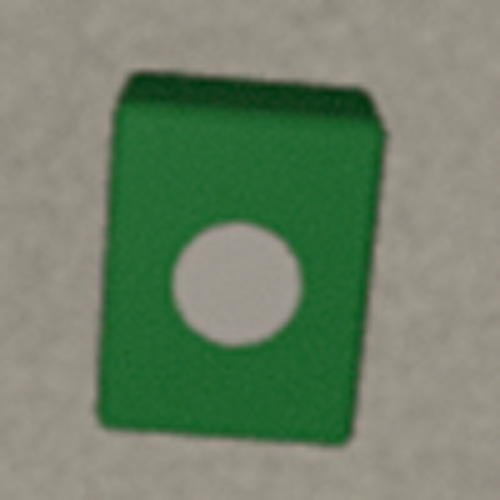

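```bash
python3 -c "
from h import *
go([.590,-.3265,.048],75.3)"
```

```text
yaw now 80.1 q6now -21 shift [-0.038  0.033  3.046] turn 0.604 t 1.5 pos [ 0.5888 -0.3244  0.2003] F [-1.9 -0.9  0.5] g 0.819
```

Call:
move_arm([
  {"translation": [-0.04, 0.03, 0.3], "turn": 0.6, "fingers": 70},
  {"translation": [-0.04, 0.03, 1], "turn": 0.6, "fingers": 70},
  {"translation": [-0.04, 0.03, 1.8], "turn": 0.6, "fingers": 70},
  {"translation": [-0.04, 0.03, 2.5], "turn": 0.6, "fingers": 70},
  {"translation": [-0.04, 0.03, 2.9], "turn": 0.6, "fingers": 70},
  {"translation": [-0.04, 0.03, 3.05], "turn": 0.6, "fingers": 70},
  {"translation": [-0.04, 0.03, 3.05], "turn": 0.6, "fingers": 70},
  {"translation": [-0.04, 0.03, 3.05], "turn": 0.6, "fingers": 35},
  {"translation": [-0.04, 0.03, 3.05], "turn": 0.6, "fingers": 35},
  {"translation": [-0.04, 0.03, 3.05], "turn": 0.6, "fingers": 35},
])

```text
clock: 2.75
ee_pos: [0.5902, -0.3287, 0.0504]
ee_rot: [[0.255, 0.967, 0.003], [0.967, -0.255, -0.002], [-0.001, 0.003, -1.0]]
contact_force: [0.2, -0.9, 6.3]
grip_width: 0.551
```

```bash
python3 -c "
from h import *
go([.5065,.2053,.23],169)"
```

```text
yaw now 75.2 q6now -16 shift [ 9.896 -4.333 -3.618] turn -11.723 t 2.75 pos [ 0.5902 -0.3287  0.0504] F [ 0.2 -0.9  6.3] g 0.551
```

```bash
python3 -c "
from h import *
go([.59,.188,.27],169)"
```

```text
yaw now 75.2 q6now -16 shift [ 9.986 -2.627 -4.412] turn -11.723 t 2.75 pos [ 0.5902 -0.3287  0.0504] F [ 0.2 -0.9  6.3] g 0.551
```

Call:
move_arm([
  {"translation": [0, 0, -0.1], "turn": 0, "fingers": 35},
  {"translation": [0, 0, -0.5], "turn": 0, "fingers": 35},
  {"translation": [0, 0, -1.2], "turn": 0, "fingers": 35},
  {"translation": [0.3, 0, -2.1], "turn": 0, "fingers": 35},
  {"translation": [0.8, -0.2, -3], "turn": -1, "fingers": 35},
  {"translation": [1.5, -0.4, -3.8], "turn": -2, "fingers": 35},
  {"translation": [2.4, -0.6, -4.3], "turn": -3.2, "fingers": 35},
  {"translation": [3.4, -0.85, -4.41], "turn": -4.4, "fingers": 35},
  {"translation": [4.4, -1.1, -4.41], "turn": -5.6, "fingers": 35},
  {"translation": [5.4, -1.4, -4.41], "turn": -6.8, "fingers": 35},
])

```text
clock: 4.0
ee_pos: [0.5898, -0.0473, 0.2699]
ee_rot: [[-0.642, 0.767, 0.001], [0.767, 0.642, 0.0], [-0.001, 0.001, -1.0]]
contact_force: [0.8, -0.8, -2.9]
grip_width: 0.55
```

```bash
python3 -c "
from h import *
go([.59,.188,.27],169)"
```

```text
yaw now 129.9 q6now -47 shift [ 3.607e+00  3.023e+00 -2.000e-03] turn -4.886 t 4.0 pos [ 0.5898 -0.0473  0.2699] F [ 0.8 -0.8 -2.9] g 0.550
```

Call:
move_arm([
  {"translation": [0.8, 0.7, 0], "turn": -1, "fingers": 35},
  {"translation": [1.6, 1.35, 0], "turn": -2, "fingers": 35},
  {"translation": [2.4, 2, 0], "turn": -3, "fingers": 35},
  {"translation": [3, 2.5, 0], "turn": -4, "fingers": 35},
  {"translation": [3.4, 2.85, 0], "turn": -4.6, "fingers": 35},
  {"translation": [3.6, 3.02, 0], "turn": -4.89, "fingers": 35},
  {"translation": [3.6, 3.02, 0], "turn": -4.89, "fingers": 35},
  {"translation": [3.6, 3.02, 0], "turn": -4.89, "fingers": 35},
  {"translation": [3.6, 3.02, 0], "turn": -4.89, "fingers": 35},
  {"translation": [3.6, 3.02, 0], "turn": -4.89, "fingers": 35},
])

```text
clock: 5.25
ee_pos: [0.5918, 0.1851, 0.2688]
ee_rot: [[-0.98, 0.197, -0.0], [0.197, 0.98, -0.0], [0.0, -0.0, -1.0]]
contact_force: [0.1, -0.6, -3.0]
grip_width: 0.554
```

```bash
python3 - <<'E'
from h import *
im,o=snap('wrist','p1.png'); print(o['ee_pos'],o['ee_rot'],o['qd'])
import pickle; pickle.dump(o,open('p1.pkl','wb'))
E
```

```text
[0.59183603 0.18506339 0.26882139] [[-9.80415874e-01  1.96938345e-01 -3.43907084e-05]
 [ 1.96938348e-01  9.80415867e-01 -1.19556903e-04]
 [ 1.01718575e-05 -1.23988335e-04 -9.99999992e-01]] [ 0.00424653  0.00158968 -0.00183519  0.00139977 -0.00204041 -0.00015957]
```

View pics/p1.png

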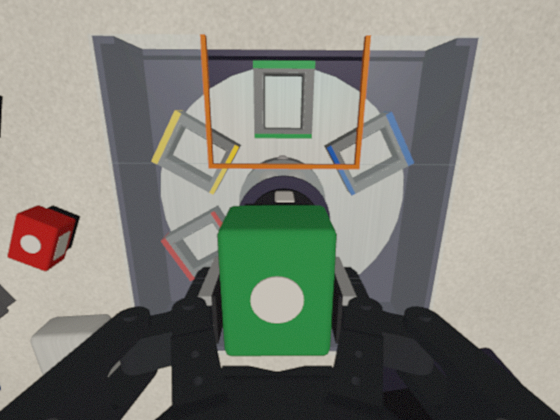

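```bash
python3 - <<'E'
from h import *
import pickle
o=pickle.load(open('p1.pkl','rb'))
im=cv2.imread('pics/p1.png'); cv2.imwrite('pics/p1c.png',cv2.resize(im[50:150,235:335],(600,600),interpolation=cv2.INTER_CUBIC))
for X in [(.5065,.2053,.045)]: print(proj('wrist',X,o))
c=carts=None
from loc import *
print(carts(cv2.cvtColor(im,cv2.COLOR_BGR2RGB),'wrist',o,(200,200,350,370),800))
p=onz('wrist',(276.5,299.5),o['ee_pos'][2]+.0056,o); print('held dot',o['ee_rot'].T@(p-o['ee_pos']))
E
```

```text
[280.5881527  100.12147449]
{'green': [(array([276.7, 299.4]), np.int32(2015), array([0.7337, 0.1554]), array([714.8, 159. ]), array([139. , 205.4]), 78.6)]}
held dot [ 0.00250012 -0.00123899 -0.00559982]
```

View pics/p1c.png

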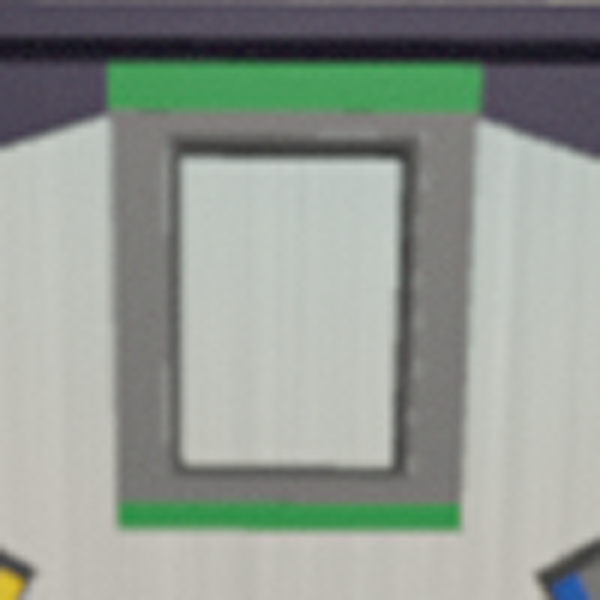

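```bash
python3 - <<'E'
from h import *
import pickle
o=pickle.load(open('p1.pkl','rb'))
C=np.array([(170,138),(418,138),(406,475),(175,472)])/6+[235-.4,50-.4]
P=np.array([onz('wrist',c,.045,o)[:2] for c in C]); print(P, P.mean(0)); 
print([np.linalg.norm(P[i]-P[(i+1)%4]) for i in range(4)])
for i,j in [(3,0),(2,1)]: print(np.degrees(np.arctan2(*(P[j]-P[i])[::-1])))
# outer strip extents
S=np.array([(108,108),(480,108),(460,502),(118,502)])/6+[234.6,49.6]
Q=np.array([onz('wrist',c,.045,o)[:2] for c in S]);print(Q.mean(0),Q)
# orange inner corners
W=[(210,166),(359,167),(205,40),(367,40)]
for w in W: print(onz('wrist',w,.104,o))
E
```

```text
[[0.47715206 0.19286705]
 [0.48542777 0.23391727]
 [0.53938778 0.22239404]
 [0.530757   0.18220956]] [0.50818115 0.20784698]
[np.float64(0.041876102512809675), np.float64(0.05517668719160659), np.float64(0.04110088525136648), np.float64(0.05465411325852814)]
168.75534514998787
167.9454832213931
[0.50829993 0.20768382] [[0.47055704 0.18363006]
 [0.48291422 0.24492683]
 [0.54590496 0.23104572]
 [0.53382348 0.17113266]]
[0.55096239 0.1298512  0.104     ]
[0.57887219 0.26357314 0.104     ]
[0.45037805 0.15290947 0.104     ]
[0.47644643 0.28223298 0.104     ]
```

```bash
python3 - <<'E'
from h import *
print(env.camera_params('wrist'))
import pickle
o=pickle.load(open('p1.pkl','rb'))
a,d=ray('wrist',(276.5,299.5),o); R=np.array(o['ee_rot']); print(R.T@(a-o['ee_pos']),R.T@d)
E
```

```text
{'vfov': 68.08925388604466, 'cx': 276.6630701303337, 'cy': 209.440807211872, 'mount': array([[-7.27679393e-04, -9.51677770e-01, -3.07097529e-01,
         7.87288066e-02],
       [ 9.99999655e-01, -8.15512305e-04,  1.57688634e-04,
        -1.16008979e-03],
       [-4.00510582e-04, -3.07097309e-01,  9.51678035e-01,
        -1.18429070e-01],
       [ 0.00000000e+00,  0.00000000e+00,  0.00000000e+00,
         1.00000000e+00]])}
[ 0.07872881 -0.00116009 -0.11842907] [-5.82847168e-01 -6.03259865e-04  8.62696353e-01]
```

```bash
python3 - <<'E'
from h import *
for n in ['wrist','top']:
  for i in range(3):
    p=env.camera_params(n); print(n,np.round(np.array(p['mount'])[:3,3] if n=='wrist' else -np.array(p['R']).T@p['t'],5))
E
```

```text
wrist [ 0.07873 -0.00116 -0.11843]
wrist [ 0.07873 -0.00116 -0.11843]
wrist [ 0.07873 -0.00116 -0.11843]
top [ 0.25493 -0.00384  1.1806 ]
top [ 0.25493 -0.00384  1.1806 ]
top [ 0.25493 -0.00384  1.1806 ]
```

Call:
move_arm([
  {"translation": [0.3, 0, 0], "turn": 0, "fingers": 35},
  {"translation": [0.6, 0, 0], "turn": 0, "fingers": 35},
  {"translation": [0.8, 0, 0], "turn": 0, "fingers": 35},
  {"translation": [0.8, 0, 0], "turn": 0, "fingers": 35},
  {"translation": [0.8, 0, 0], "turn": 0, "fingers": 35},
  {"translation": [0.8, 0, 0], "turn": 0, "fingers": 35},
  {"translation": [0.8, 0, 0], "turn": 0, "fingers": 35},
  {"translation": [0.8, 0, 0], "turn": 0, "fingers": 35},
  {"translation": [0.8, 0, 0], "turn": 0, "fingers": 35},
  {"translation": [0.8, 0, 0], "turn": 0, "fingers": 35},
])

```text
clock: 6.55
ee_pos: [0.5526, 0.1937, 0.2688]
ee_rot: [[-0.981, 0.196, -0.0], [0.196, 0.981, -0.0], [0.0, -0.0, -1.0]]
contact_force: [0.5, -0.6, -3.3]
grip_width: 0.551
```

```bash
python3 - <<'E'
from h import *
im,o=snap('wrist','p2.png'); print(o['ee_pos'],o['qd'])
import pickle; pickle.dump(o,open('p2.pkl','wb'))
im=cv2.imread('pics/p2.png');cv2.imwrite('pics/p2c.png',cv2.resize(im[90:210,220:340],(600,600),interpolation=cv2.INTER_CUBIC))
print(np.array(K('wrist')[0]['mount'])[:3,3])
E
```

```text
[0.55255389 0.19371085 0.26875064] [-0.00128362 -0.00156143  0.00150151  0.00251136 -0.00016544  0.00032135]
[ 0.07873012 -0.00115996 -0.11842916]
```

View pics/p2c.png

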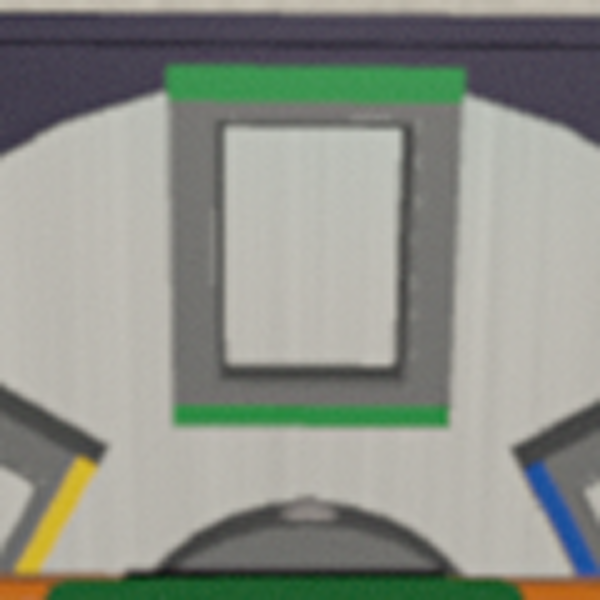

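View pics/p2.png

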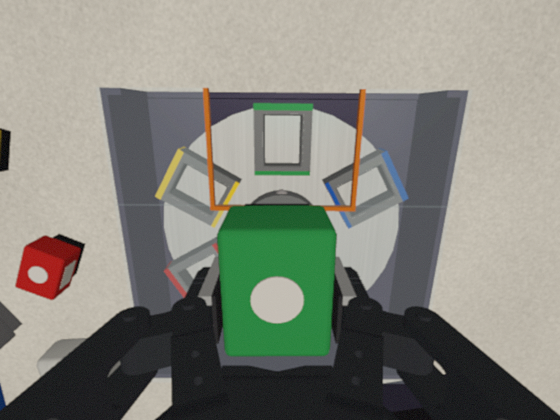

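```bash
python3 - <<'E'
from h import *
import pickle
o=pickle.load(open('p2.pkl','rb'))
C=np.array([(217,122),(411,122),(404,378),(222,376)])/5+[220-.4,90-.4]
for z in (.045,.053):
  P=np.array([onz('wrist',c,z,o)[:2] for c in C]); print(P.mean(0),[round(np.linalg.norm(P[i]-P[(i+1)%4]),4) for i in range(4)])
S=np.array([(168,101),(464,102),(448,406),(173,406)])/5+[219.6,89.6]
P=np.array([onz('wrist',c,.045,o)[:2] for c in S]); print(P.mean(0),[round(np.linalg.norm(P[i]-P[(i+1)%4]),4) for i in range(4)])
for i,j in [(3,0),(2,1)]: print(np.degrees(np.arctan2(*(P[j]-P[i])[::-1])))
p=onz('wrist',(276.7,299.5),o['ee_pos'][2]+.0056,o); print('held dot',o['ee_rot'].T@(p-o['ee_pos']))
go([.5109,.2085,.15],168.5)
E
```

```text
[0.5075307  0.20782474] [np.float64(0.0408), np.float64(0.0541), np.float64(0.0403), np.float64(0.0537)]
[0.50677307 0.20782825] [np.float64(0.0399), np.float64(0.0529), np.float64(0.0393), np.float64(0.0524)]
[0.50868015 0.20753114] [np.float64(0.0621), np.float64(0.0644), np.float64(0.0612), np.float64(0.0646)]
168.33567470172062
167.5340687925063
held dot [ 0.00250123 -0.00115471 -0.00559985]
yaw now 168.7 q6now -62 shift [0.874 0.127 2.375] turn 0.028 t 6.6 pos [0.5525 0.1937 0.2687] F [-0.1  0.8 -2.3] g 0.553
```

Call:
move_arm([
  {"translation": [0.4, 0.06, 0.2], "turn": 0.04, "fingers": 35},
  {"translation": [0.85, 0.12, 0.7], "turn": 0.04, "fingers": 35},
  {"translation": [0.88, 0.13, 1.4], "turn": 0.04, "fingers": 35},
  {"translation": [0.88, 0.13, 2.1], "turn": 0.04, "fingers": 35},
  {"translation": [0.88, 0.13, 2.7], "turn": 0.04, "fingers": 35},
  {"translation": [0.88, 0.13, 3.05], "turn": 0.04, "fingers": 35},
  {"translation": [0.88, 0.13, 3.1], "turn": 0.04, "fingers": 35},
  {"translation": [0.88, 0.13, 3.1], "turn": 0.04, "fingers": 35},
  {"translation": [0.88, 0.13, 3.1], "turn": 0.04, "fingers": 35},
  {"translation": [0.88, 0.13, 3.1], "turn": 0.04, "fingers": 35},
])

```text
clock: 7.85
ee_pos: [0.5114, 0.209, 0.115]
ee_rot: [[-0.98, 0.201, 0.002], [0.201, 0.98, 0.001], [-0.002, 0.001, -1.0]]
contact_force: [-0.1, 0.5, -1.6]
grip_width: 0.551
```

```bash
python3 - <<'E'
from h import *
go([.5105,.2085,.0754],168.3)
snap('wrist','p3.png'); snap('scene','s3.png')
im=cv2.imread('pics/s3.png'); cv2.imwrite('pics/s3c.png',cv2.resize(im[160:320,250:430],(720,600),interpolation=cv2.INTER_CUBIC))
E
```

```text
yaw now 168.4 q6now -59 shift [ 0.018 -0.015  0.792] turn 0.013 t 7.85 pos [0.5114 0.209  0.115 ] F [-0.1  0.5 -1.6] g 0.551
```

View pics/p3.png

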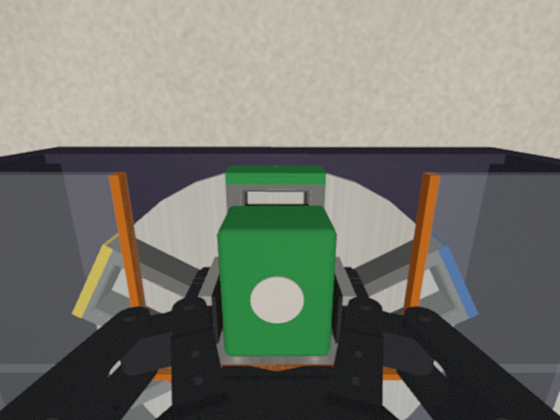

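View pics/s3c.png

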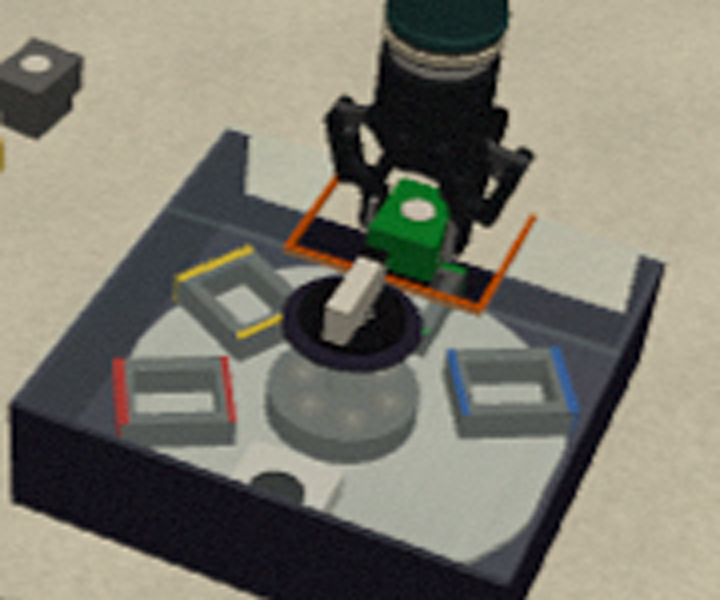

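Call:
move_arm([
  {"translation": [0.02, -0.015, 0.1], "turn": 0, "fingers": 35},
  {"translation": [0.02, -0.015, 0.2], "turn": 0, "fingers": 35},
  {"translation": [0.02, -0.015, 0.3], "turn": 0, "fingers": 35},
  {"translation": [0.02, -0.015, 0.38], "turn": 0, "fingers": 35},
  {"translation": [0.02, -0.015, 0.42], "turn": 0, "fingers": 35},
  {"translation": [0.02, -0.015, 0.46], "turn": 0, "fingers": 35},
  {"translation": [0.02, -0.015, 0.5], "turn": 0, "fingers": 35},
  {"translation": [0.02, -0.015, 0.54], "turn": 0, "fingers": 35},
  {"translation": [0.02, -0.015, 0.54], "turn": 0, "fingers": 35},
  {"translation": [0.02, -0.015, 0.54], "turn": 0, "fingers": 35},
])

```text
clock: 9.2
ee_pos: [0.5137, 0.209, 0.0917]
ee_rot: [[-0.98, 0.201, 0.008], [0.201, 0.98, 0.002], [-0.008, 0.004, -1.0]]
contact_force: [0.3, -3.2, 18.2]
grip_width: 0.554
```

```bash
python3 - <<'E'
from h import *
go([.5105,.2085,.0754],168.3)
snap('wrist','p4.png'); 
E
```

```text
yaw now 168.4 q6now -59 shift [ 0.064 -0.025  0.326] turn 0.014 t 9.2 pos [0.5137 0.209  0.0917] F [ 0.3 -3.2 18.2] g 0.554
```

View pics/p4.png

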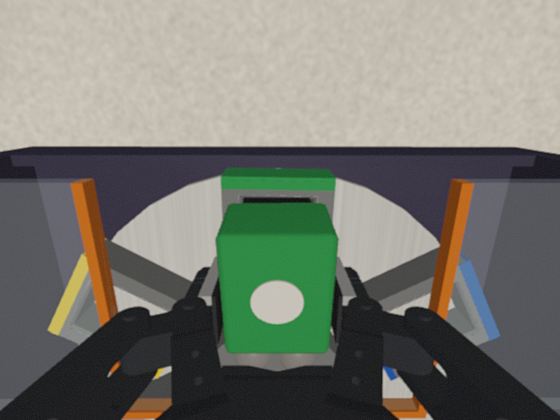

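```bash
python3 - <<'E'
from h import *
o=env.get_obs(); R=np.array(o['ee_rot']); print('tool F',R.T@o['contact_force'],'tool M',R.T@o['torque'],o['contact_force'],o['torque'])
im=cv2.imread('pics/p4.png'); cv2.imwrite('pics/p4c.png',cv2.resize(im[155:225,200:360],(800,350),interpolation=cv2.INTER_CUBIC))
E
```

```text
tool F [ -0.48120402  -3.82674412 -17.5671434 ] tool M [ 0.49933759  0.54575843 -0.06797501] [-0.44051076 -3.88010861 17.55650201] [-0.38011282  0.63478529  0.06612694]
```

View pics/p4c.png

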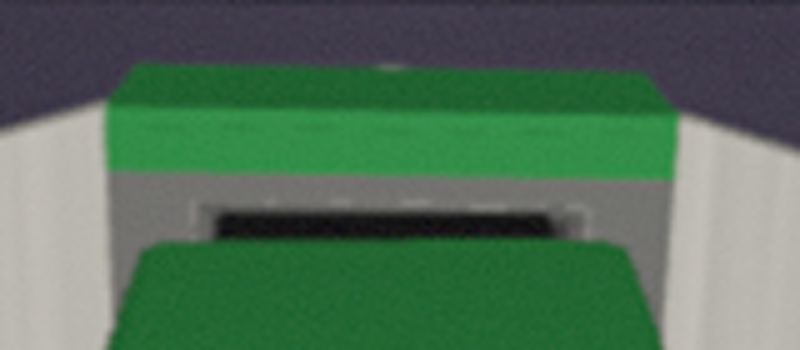

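Call:
move_arm([
  {"translation": [0, 0, -0.1], "turn": 0, "fingers": 35},
  {"translation": [-0.03, 0.01, -0.22], "turn": 0, "fingers": 35},
  {"translation": [-0.035, 0.01, -0.22], "turn": 0, "fingers": 35},
  {"translation": [-0.035, 0.01, -0.18], "turn": 0, "fingers": 35},
  {"translation": [-0.035, 0.01, -0.14], "turn": 0, "fingers": 35},
  {"translation": [-0.035, 0.01, -0.1], "turn": 0, "fingers": 35},
  {"translation": [-0.035, 0.01, -0.06], "turn": 0, "fingers": 35},
  {"translation": [-0.035, 0.01, -0.02], "turn": 0, "fingers": 35},
  {"translation": [-0.035, 0.01, 0], "turn": 0, "fingers": 35},
  {"translation": [-0.035, 0.01, 0], "turn": 0, "fingers": 35},
])

```text
clock: 10.5
ee_pos: [0.5133, 0.209, 0.0905]
ee_rot: [[-0.98, 0.201, 0.004], [0.201, 0.98, 0.001], [-0.003, 0.002, -1.0]]
contact_force: [-2.9, -2.5, 17.2]
grip_width: 0.548
```

```bash
cat > st.py <<'E'
from h import *
import sys
o=env.get_obs(); R=np.array(o['ee_rot']); F=R.T@o['contact_force'];M=R.T@o['torque']
print('pos',np.round(o['ee_pos'],4),'toolF',np.round(F,1),'toolM',np.round(M,2),'rx %.3f ry %.3f'%((M[1]-.045*F[0])/-F[2],(M[0]+.045*F[1])/F[2]),'t',o['clock'])
if len(sys.argv)>1:
    snap('wrist',sys.argv[1]+'.png')
    im=cv2.imread('pics/'+sys.argv[1]+'.png'); cv2.imwrite('pics/'+sys.argv[1]+'c.png',cv2.resize(im[150:360,190:370],(600,700) if 0 else (514,600),interpolation=cv2.INTER_CUBIC))
E
python3 st.py p5
```

```text
pos [0.5133 0.209  0.0905] toolF [  2.3  -3.  -17.2] toolM [0.49 1.16 0.03] rx 0.061 ry -0.021 t 10.5
```

View pics/p5c.png

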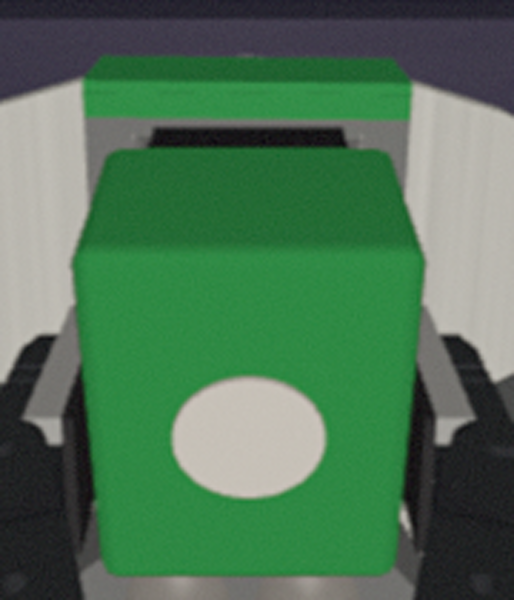

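```bash
python3 - <<'E'
from h import *
o=env.get_obs(); im=cv2.imread('pics/p5.png')
big=cv2.resize(im[150:360,190:370],None,fx=4,fy=4,interpolation=cv2.INTER_CUBIC)
y=np.radians(168.3); ux=np.array([np.cos(y),np.sin(y)]);uy=np.array([np.sin(y),-np.cos(y)])
def dr(pts,col):
    q=np.int32([(proj('wrist',p,o)-[190,150])*4 for p in pts]); cv2.polylines(big,[q],True,col,1)
s=np.array([.5078,.2078])
uy=-uy if 0 else uy
dr([np.r_[s+a*26.75e-3*ux+b*19.75e-3*uy,.045] for a,b in [(1,1),(1,-1),(-1,-1),(-1,1)]],(0,0,255))
R=np.array(o['ee_rot'])
for lz,hx,hy,c in [(0,25,18,(255,0,255)),(20,31,24,(255,255,0)),(56,31,24,(0,255,255))]:
    dr([np.array(o['ee_pos'])+R@np.array([.0025+a*hx*1e-3,-.0012+b*hy*1e-3,(50.4-lz)*1e-3]) for a,b in [(1,1),(1,-1),(-1,-1),(-1,1)]],c)
cv2.imwrite('pics/p5d.png',cv2.resize(big,(514,600)))
E
```

```text
(no output)
```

View pics/p5d.png

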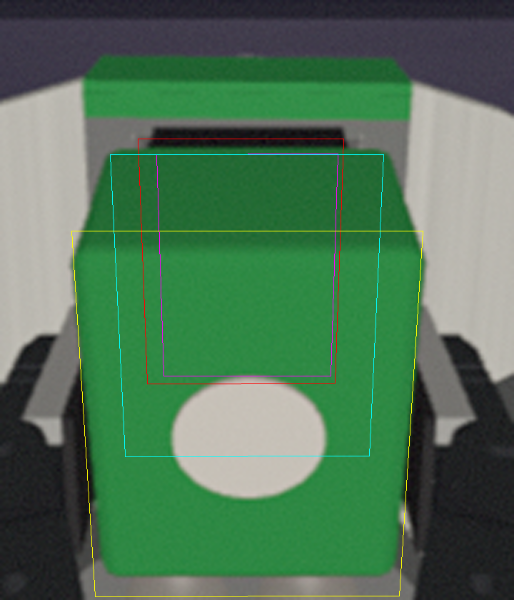

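```bash
python3 - <<'E'
from h import *
import pickle
for n in ['p2']:
    o=pickle.load(open(n+'.pkl','rb')); im=cv2.imread(f'pics/{n}.png')
    big=cv2.resize(im[180:380,190:370],None,fx=4,fy=4,interpolation=cv2.INTER_CUBIC)
    def dr(pts,col):
        q=np.int32([(proj('wrist',p,o)-[190,180])*4 for p in pts]); cv2.polylines(big,[q],True,col,1)
    R=np.array(o['ee_rot'])
    for lz,hx,hy,c in [(20,31,24,(255,255,0)),(56,31,24,(0,255,255))]:
        dr([np.array(o['ee_pos'])+R@np.array([.0025+a*hx*1e-3,-.0012+b*hy*1e-3,(50.4-lz)*1e-3]) for a,b in [(1,1),(1,-1),(-1,-1),(-1,1)]],c)
    cv2.imwrite('pics/p2d.png',cv2.resize(big,(540,600)))
print(onz('top',(199,275),.005),onz('top',(200,310),.005))
go([.40,.2,.2],168.3)
E
```

```text
[0.344404   0.24120382 0.005     ] [0.24091301 0.24338041 0.005     ]
yaw now 168.4 q6now -59 shift [ 2.177 -0.629 -2.199] turn 0.012 t 10.55 pos [0.5133 0.209  0.0905] F [-2.5 -1.9 17.1] g 0.555
```

View pics/p2d.png

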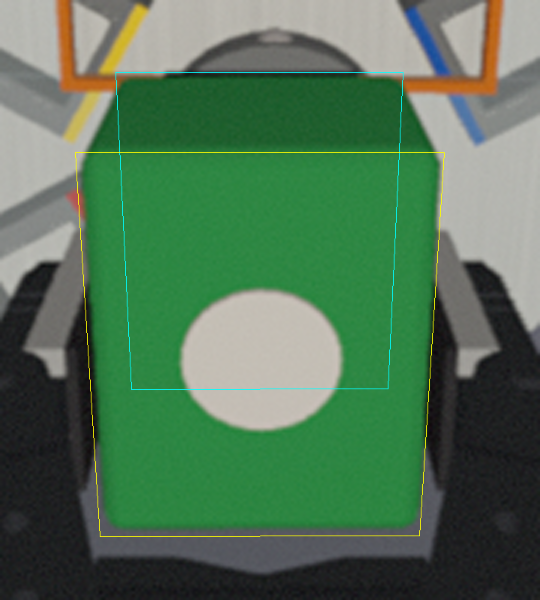

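```bash
python3 - <<'E'
from h import *
im=cv2.imread('pics/p3.png'); cv2.imwrite('pics/p3c.png',cv2.resize(im[160:230,215:335],(800,467),interpolation=cv2.INTER_CUBIC))
o=env.get_obs(); o['ee_pos']=np.array([.5114,.2090,.1150]); 
R=np.array([[-0.98, 0.201, 0.002], [0.201, 0.98, 0.001], [-0.002, 0.001, -1.0]]); o['ee_rot']=R
y=np.radians(168.3); ux=np.array([np.cos(y),np.sin(y)]);uy=np.array([np.sin(y),-np.cos(y)]); s=np.array([.5078,.2078])
for a,b in [(1,1),(1,-1)]: print(proj('wrist',np.r_[s+a*26.75e-3*ux+b*19.75e-3*uy,.045],o), (proj('wrist',np.r_[s+a*26.75e-3*ux+b*19.75e-3*uy,.045],o)-[215,160])*800/120)
E
```

```text
[307.0024676  190.79729835] [613.349784   205.31532231]
[243.75014921 190.75318296] [191.66766138 205.02121975]
```

View pics/p3c.png

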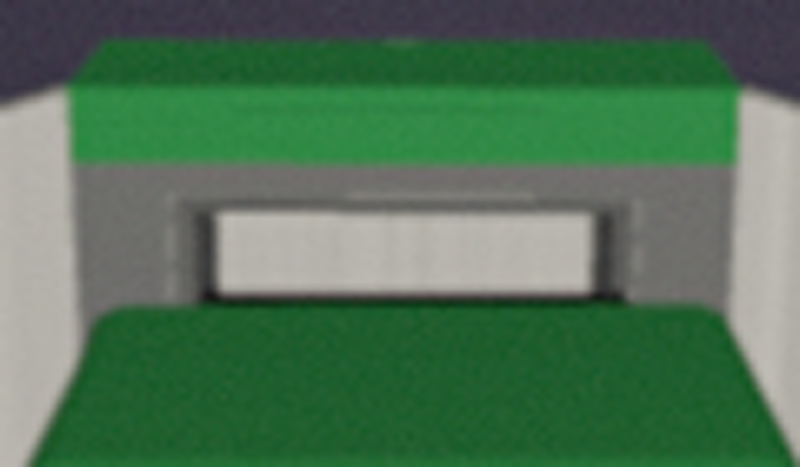

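```bash
python3 - <<'E'
from h import *
o=env.get_obs(); o['ee_pos']=np.zeros(3); o['ee_rot']=np.eye(3)
for v in (203.8,204.6):
  for z in (.0485,.0504,.0525):
    print(v,z,onz('wrist',(215+(205+625)/2/6.667,v),z,o))
for v in (189.5,190.3,191): print('hole outer',v,onz('wrist',(277,v),.115-.045,o))
E
```

```text
203.8 0.0485 [ 0.02817884 -0.00080127  0.0485    ]
203.8 0.0504 [ 0.02760357 -0.00079721  0.0504    ]
203.8 0.0525 [ 0.02696776 -0.00079271  0.0525    ]
204.6 0.0485 [ 0.02770956 -0.00080135  0.0485    ]
204.6 0.0504 [ 0.02712895 -0.00079728  0.0504    ]
204.6 0.0525 [ 0.02648723 -0.00079279  0.0525    ]
hole outer 189.5 [ 0.03099277 -0.00090793  0.07      ]
hole outer 190.3 [ 0.03047835 -0.00090813  0.07      ]
hole outer 191 [ 0.03002755 -0.00090831  0.07      ]
```

Call:
move_arm([
  {"translation": [0, 0, -0.06], "turn": 0, "fingers": 35},
  {"translation": [0, 0, -0.1], "turn": 0, "fingers": 35},
  {"translation": [0, 0, -0.1], "turn": 0, "fingers": 35},
  {"translation": [0, 0, -0.1], "turn": 0, "fingers": 35},
  {"translation": [0, 0, -0.1], "turn": 0, "fingers": 35},
  {"translation": [0, 0, -0.1], "turn": 0, "fingers": 35},
  {"translation": [0, 0, -0.1], "turn": 0, "fingers": 35},
  {"translation": [0, 0, -0.1], "turn": 0, "fingers": 35},
  {"translation": [0, 0, -0.1], "turn": 0, "fingers": 35},
  {"translation": [0, 0, -0.1], "turn": 0, "fingers": 35},
])

```text
clock: 11.8
ee_pos: [0.5114, 0.2083, 0.0918]
ee_rot: [[-0.98, 0.201, 0.0], [0.201, 0.98, 0.0], [-0.0, 0.0, -1.0]]
contact_force: [0.3, 0.2, -2.9]
grip_width: 0.552
```

```bash
python3 st.py p6; python3 - <<'E'
from h import *
snap('scene','s6.png')
im=cv2.imread('pics/s6.png'); cv2.imwrite('pics/s6c.png',cv2.resize(im[190:270,310:400],(675,600),interpolation=cv2.INTER_CUBIC))
E
```

```text
pos [0.5114 0.2083 0.0918] toolF [-0.2  0.3  2.9] toolM [-0.02  0.02  0.01] rx -0.012 ry -0.003 t 11.8
```

View pics/p6c.png

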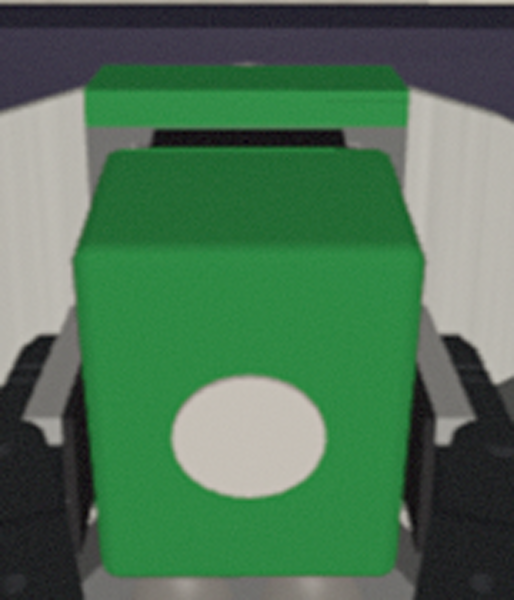

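View pics/s6c.png

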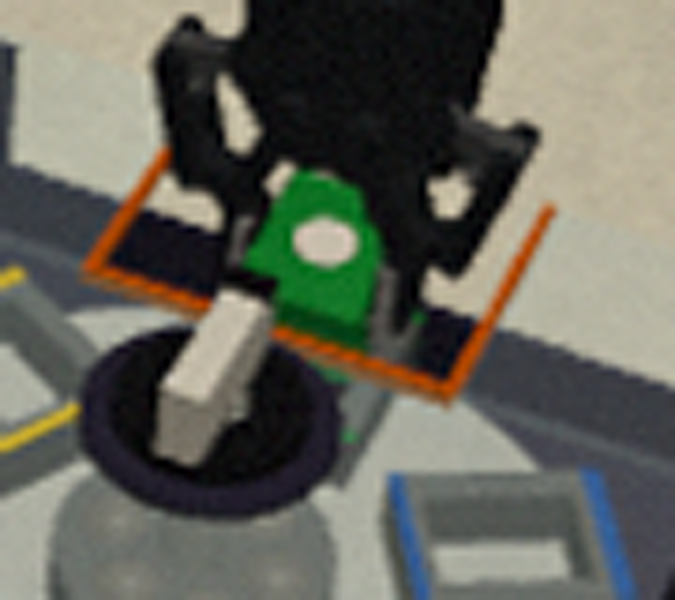

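```bash
python3 -c "
from h import *
go([.43,-.03,.2],168.3)"
```

```text
yaw now 168.4 q6now -59 shift [ 0.635 -4.996 -2.164] turn 0.013 t 11.9 pos [0.5113 0.2083 0.0918] F [ 0.1  0.1 -1.8] g 0.552
```

Call:
move_arm([
  {"translation": [0, 0, -0.5], "turn": 0, "fingers": 35},
  {"translation": [0, 0, -1.3], "turn": 0, "fingers": 35},
  {"translation": [0, -0.3, -2.1], "turn": 0, "fingers": 35},
  {"translation": [0.1, -1.2, -2.16], "turn": 0, "fingers": 35},
  {"translation": [0.25, -2.2, -2.16], "turn": 0, "fingers": 35},
  {"translation": [0.4, -3.3, -2.16], "turn": 0, "fingers": 35},
  {"translation": [0.6, -4.3, -2], "turn": 0, "fingers": 35},
  {"translation": [0.64, -4.9, -1.5], "turn": 0, "fingers": 35},
  {"translation": [0.64, -5, -0.9], "turn": 0, "fingers": 35},
  {"translation": [0.64, -5, 0], "turn": 0, "fingers": 35},
])

```text
clock: 13.15
ee_pos: [0.4314, -0.0312, 0.0926]
ee_rot: [[-0.979, 0.203, 0.005], [0.203, 0.979, -0.001], [-0.005, 0.0, -1.0]]
contact_force: [0.6, -0.0, -2.7]
grip_width: 0.547
```

```bash
python3 -c "
from h import *
go([.43,-.03,.055],168.3); snap('scene','s7.png')
im=cv2.imread('pics/s7.png'); cv2.imwrite('pics/s7c.png',cv2.resize(im[150:250,210:330],(720,600),interpolation=cv2.INTER_CUBIC))"
```

```text
yaw now 168.3 q6now -86 shift [0.035 0.017 0.751] turn -0.000 t 13.15 pos [ 0.4314 -0.0312  0.0926] F [ 0.6 -0.  -2.7] g 0.547
```

View pics/s7c.png

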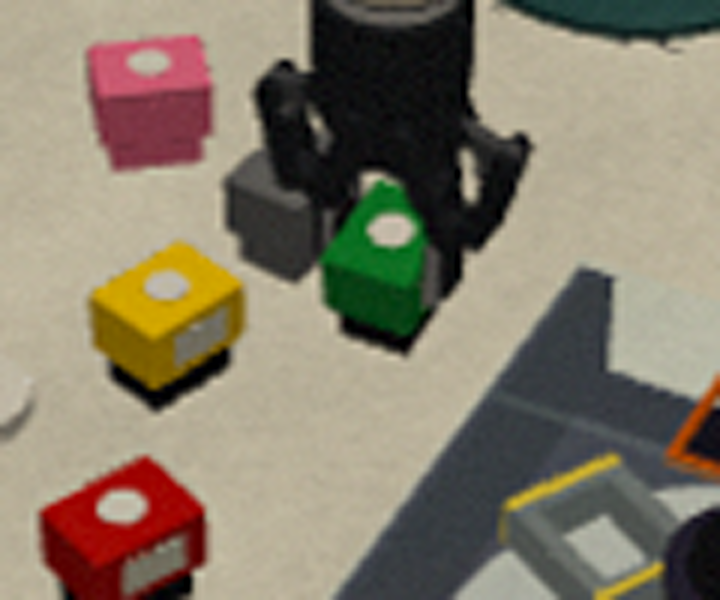

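Call:
move_arm([
  {"translation": [0.03, 0.02, 0.3], "turn": 0, "fingers": 35},
  {"translation": [0.03, 0.02, 0.55], "turn": 0, "fingers": 35},
  {"translation": [0.03, 0.02, 0.72], "turn": 0, "fingers": 35},
  {"translation": [0.03, 0.02, 0.78], "turn": 0, "fingers": 35},
  {"translation": [0.03, 0.02, 0.8], "turn": 0, "fingers": 35},
  {"translation": [0.03, 0.02, 0.8], "turn": 0, "fingers": 35},
  {"translation": [0.03, 0.02, 0.8], "turn": 0, "fingers": 66},
  {"translation": [0.03, 0.02, 0.8], "turn": 0, "fingers": 66},
  {"translation": [0.03, 0.02, 0.8], "turn": 0, "fingers": 66},
  {"translation": [0.03, 0.02, 0.8], "turn": 0, "fingers": 66},
])

```text
clock: 14.45
ee_pos: [0.4286, -0.0289, 0.0519]
ee_rot: [[-0.98, 0.201, 0.0], [0.201, 0.98, -0.0], [-0.0, 0.0, -1.0]]
contact_force: [-0.2, 0.6, 0.3]
grip_width: 0.771
```

Call:
move_arm([
  {"translation": [0, 0, -0.3], "turn": 0, "fingers": 66},
  {"translation": [0, 0, -1], "turn": 0, "fingers": 66},
  {"translation": [0, 0, -2], "turn": 0, "fingers": 66},
  {"translation": [0, 0, -2.7], "turn": 0, "fingers": 66},
  {"translation": [0, 0, -3], "turn": 0, "fingers": 66},
  {"translation": [0, 0, -3], "turn": 0, "fingers": 66},
  {"translation": [0, 0, -3], "turn": 0, "fingers": 66},
  {"translation": [0, 0, -3], "turn": 0, "fingers": 66},
  {"translation": [0, 0, -3], "turn": 0, "fingers": 66},
  {"translation": [0, 0, -3], "turn": 0, "fingers": 66},
])

```text
clock: 15.7
ee_pos: [0.4282, -0.0288, 0.2012]
ee_rot: [[-0.98, 0.201, -0.001], [0.201, 0.98, 0.0], [0.001, -0.0, -1.0]]
contact_force: [0.9, -0.2, -0.9]
grip_width: 0.77
```

```bash
cat > look2.py <<'E'
# wrist look; robust: dot centroid + bright top face quad -> position, yaw in tool frame & world
import sys
from loc import *
fn,col=sys.argv[1],sys.argv[2]; ht=.056
im,o=snap('wrist',fn); m,h=masks(im); k=(m[col]*255).astype(np.uint8); k[330:]=0
cs,_=cv2.findContours(k,cv2.RETR_EXTERNAL,cv2.CHAIN_APPROX_NONE)
p0=proj('wrist',[*o['ee_pos'][:2],ht],o)
cs=[c for c in cs if cv2.contourArea(c)>1500]; ct=min(cs,key=lambda c:np.linalg.norm(c[:,0].mean(0)-p0))
f=np.zeros_like(k); cv2.drawContours(f,[cv2.convexHull(ct)],-1,255,-1)
V=h[...,2]; vm=np.median(V[(f>0)&(k>0)]); 
w=((f>0)&(h[...,1]<90)&(V>120)).astype(np.uint8); n,lab,st,ce=cv2.connectedComponentsWithStats(w); i=1+np.argmax(st[1:,4]); d=ce[i]
P=onz('wrist',d,ht,o); R=np.array(o['ee_rot']); 
t=((f>0)&((V>.85*vm)|(w>0))).astype(np.uint8); t=cv2.morphologyEx(t,cv2.MORPH_OPEN,np.ones((5,5)))
cc,_=cv2.findContours(t,cv2.RETR_EXTERNAL,cv2.CHAIN_APPROX_NONE); c2=max(cc,key=cv2.contourArea)
W=np.array([onz('wrist',q[0],ht,o)[:2]*1000 for q in c2],np.float32); r=cv2.minAreaRect(W)
a=r[2] if r[1][0]>r[1][1] else r[2]+90
print('dot px',d.round(1),'dot world',P.round(4),'rect c',np.round(r[0],1),'size',np.round(r[1],1),'long yaw',round(a,1),'in tool',(R.T@(P-o['ee_pos'])*1000).round(1),'t',o['clock'])
cv2.drawContours(im,[c2],-1,(255,0,255),1); x,y=np.int32(d); cr=im[max(0,y-70):y+70,max(0,x-80):x+80]
cv2.imwrite('pics/c_'+fn,cv2.cvtColor(cv2.resize(cr,None,fx=3,fy=3,interpolation=cv2.INTER_CUBIC),cv2.COLOR_RGB2BGR))
E
python3 look2.py g3.png green; python3 -c "
from h import *
go([.43,-.03,.047],168.3)"
```

```text
dot px [276.8 193. ] dot world [ 0.4192 -0.028   0.056 ] rect c [417.9 -27.8] size [46.4 58.6] long yaw 168.4 in tool [  8.8  -1.  145.2] t 15.7
yaw now 168.4 q6now -86 shift [-0.04  -0.016  3.088] turn 0.013 t 15.75 pos [ 0.4283 -0.0288  0.2014] F [ 0.1 -0.7  0.2] g 0.770
```

View pics/c_g3.png

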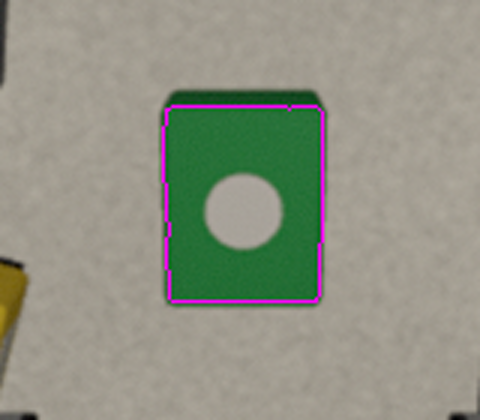

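Call:
move_arm([
  {"translation": [0.175, -0.01, 0.3], "turn": 0, "fingers": 66},
  {"translation": [0.175, -0.01, 1], "turn": 0, "fingers": 66},
  {"translation": [0.175, -0.01, 1.8], "turn": 0, "fingers": 66},
  {"translation": [0.175, -0.01, 2.5], "turn": 0, "fingers": 66},
  {"translation": [0.175, -0.01, 2.9], "turn": 0, "fingers": 66},
  {"translation": [0.175, -0.01, 3.07], "turn": 0, "fingers": 66},
  {"translation": [0.175, -0.01, 3.08], "turn": 0, "fingers": 66},
  {"translation": [0.175, -0.01, 3.08], "turn": 0, "fingers": 66},
  {"translation": [0.175, -0.01, 3.08], "turn": 0, "fingers": 66},
  {"translation": [0.175, -0.01, 3.08], "turn": 0, "fingers": 35},
])

```text
clock: 17.0
ee_pos: [0.4204, -0.0277, 0.0485]
ee_rot: [[-0.98, 0.201, 0.002], [0.201, 0.98, -0.0], [-0.002, 0.0, -1.0]]
contact_force: [1.1, 0.3, -0.2]
grip_width: 0.575
```

```bash
python3 st.py
```

```text
pos [ 0.4204 -0.0277  0.0485] toolF [-1.   0.5  0.2] toolM [-0.03 -0.09 -0.  ] rx 0.254 ry -0.083 t 17.0
```

Call:
move_arm([
  {"translation": [0, 0, 0], "turn": 0, "fingers": 35},
  {"translation": [0, 0, 0], "turn": 0, "fingers": 35},
  {"translation": [0, 0, 0], "turn": 0, "fingers": 35},
  {"translation": [0, 0, -0.1], "turn": 0, "fingers": 35},
  {"translation": [0, 0, -0.4], "turn": 0, "fingers": 35},
  {"translation": [0, 0, -1], "turn": 0, "fingers": 35},
  {"translation": [0, 0, -1.8], "turn": 0, "fingers": 35},
  {"translation": [0, 0, -2.6], "turn": 0, "fingers": 35},
  {"translation": [0, 0, -3], "turn": 0, "fingers": 35},
  {"translation": [0, 0, -3], "turn": 0, "fingers": 35},
])

```text
clock: 18.25
ee_pos: [0.4211, -0.0278, 0.2002]
ee_rot: [[-0.98, 0.201, 0.005], [0.201, 0.98, -0.001], [-0.005, 0.0, -1.0]]
contact_force: [0.7, 1.1, -2.4]
grip_width: 0.549
```

```bash
python3 - <<'E'
from h import *
go([.5105,.2085,.2],168.3)
im,o=snap('wrist','p7.png')
from loc import *
print(carts(im,'wrist',o,(200,200,350,370),800)['green'][0][0])
E
```

```text
yaw now 168.4 q6now -86 shift [-0.802  4.988  0.01 ] turn 0.013 t 18.25 pos [ 0.4211 -0.0278  0.2002] F [ 0.7  1.1 -2.4] g 0.549
[276.6 305.8]
```

View pics/p7.png

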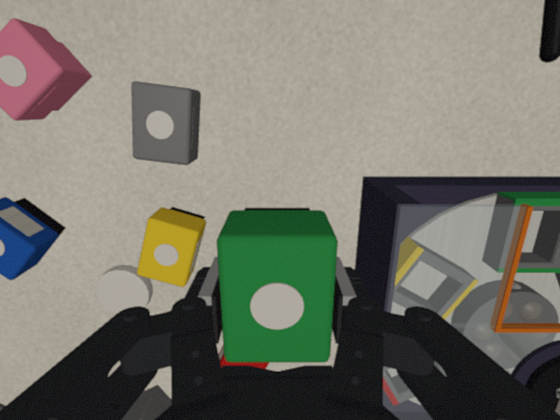

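```bash
python3 - <<'E'
from h import *
o=env.get_obs(); o['ee_pos']=np.zeros(3); o['ee_rot']=np.eye(3)
print(onz('wrist',(276.6,305.8),-.008,o),onz('wrist',(276.6,208),.048,o),onz('wrist',(276.6,212),.028,o))
im=cv2.imread('pics/p7.png'); cv2.imwrite('pics/p7c.png',cv2.resize(im[195:375,205:350],(580,720)[:2],interpolation=cv2.INTER_CUBIC)[:600])
E
```

```text
[ 0.00108579 -0.00119873 -0.008     ] [ 0.02586793 -0.00116756  0.048     ] [ 0.03013639 -0.00116832  0.028     ]
```

View pics/p7c.png

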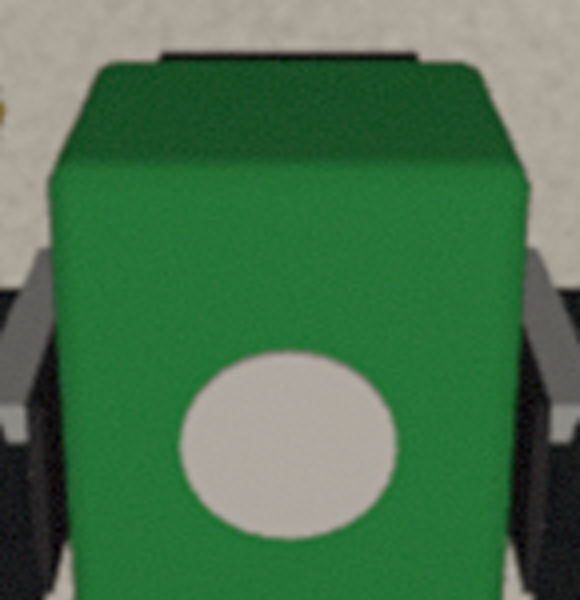

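Call:
move_arm([
  {"translation": [-0.1, 0.8, 0], "turn": 0, "fingers": 35},
  {"translation": [-0.3, 1.9, 0], "turn": 0, "fingers": 35},
  {"translation": [-0.5, 3, 0], "turn": 0, "fingers": 35},
  {"translation": [-0.7, 4.1, 0], "turn": 0, "fingers": 35},
  {"translation": [-0.78, 4.8, 0.1], "turn": 0, "fingers": 35},
  {"translation": [-0.78, 4.98, 0.6], "turn": 0.01, "fingers": 35},
  {"translation": [-0.78, 4.98, 1.2], "turn": 0.01, "fingers": 35},
  {"translation": [-0.78, 4.98, 1.7], "turn": 0.01, "fingers": 35},
  {"translation": [-0.78, 4.98, 1.9], "turn": 0.01, "fingers": 35},
  {"translation": [-0.78, 4.98, 1.9], "turn": 0.01, "fingers": 35},
])

```text
clock: 19.55
ee_pos: [0.5068, 0.208, 0.1012]
ee_rot: [[-0.979, 0.202, -0.003], [0.202, 0.979, -0.001], [0.003, -0.002, -1.0]]
contact_force: [-0.3, -0.0, -2.8]
grip_width: 0.552
```

```bash
sleep 0; python3 - <<'E'
from h import *
env.capture('top');env.capture('top');
go([.5093,.2084,.105],168.3)
im,o=snap('wrist','p8.png'); import pickle; pickle.dump(o,open('p8.pkl','wb'))
im=cv2.imread('pics/p8.png'); cv2.imwrite('pics/p8c.png',cv2.resize(im[155:230,215:335],(800,500),interpolation=cv2.INTER_CUBIC))
E
```

```text
yaw now 168.3 q6now -59 shift [-0.016  0.    -0.033] turn 0.002 t 19.65 pos [0.5085 0.2085 0.1033] F [ 0.6  0.3 -4.1] g 0.550
```

View pics/p8c.png

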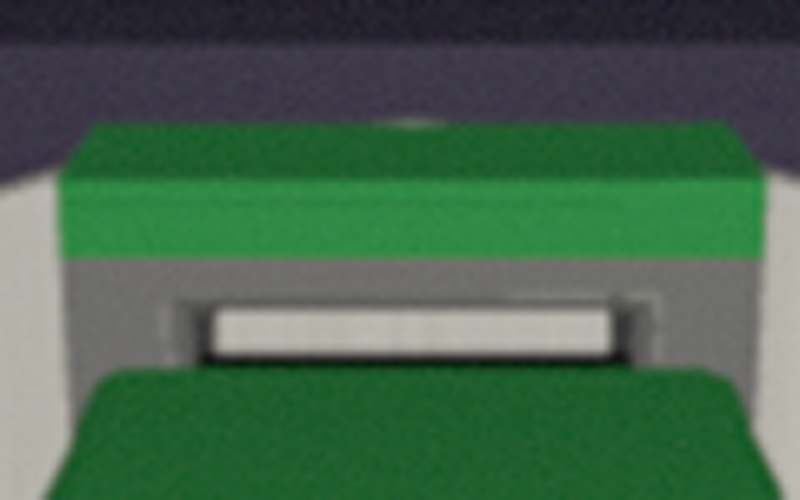

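```bash
python3 - <<'E'
from h import *
import pickle
ob=pickle.load(open('p8.pkl','rb')); print(ob['ee_pos'],ob['qd'].round(3))
z=ob['ee_pos'][2]; o=dict(ob); o['ee_pos']=np.zeros(3); o['ee_rot']=np.eye(3)
px=lambda u,v:(215+u/6.667-.4,155+v/6.667-.4)
for u,v in [(413.5,292),(413.5,303)]: print('hole',onz('wrist',px(u,v),z-.045,o))
for u,v in [(415,353),(415,358)]: print('foot',onz('wrist',px(u,v),.048,o))
go([.5093,.2084,.105],168.3)
E
```

```text
[0.50851397 0.20854399 0.10332945] [-0.001 -0.013 -0.014 -0.001  0.001  0.   ]
hole [ 0.02853754 -0.00114967  0.05832945]
hole [ 0.02752317 -0.00115045  0.05832945]
foot [ 0.02613242 -0.00102801  0.048     ]
foot [ 0.02569042 -0.00102825  0.048     ]
yaw now 168.3 q6now -59 shift [-0.009 -0.004 -0.023] turn 0.002 t 19.7 pos [0.5089 0.2087 0.1038] F [ 0.4  0.  -2. ] g 0.556
```

Call:
move_arm([
  {"translation": [0, 0, 0.05], "turn": 0, "fingers": 35},
  {"translation": [0, 0, 0.1], "turn": 0, "fingers": 35},
  {"translation": [0, 0, 0.15], "turn": 0, "fingers": 35},
  {"translation": [0, 0, 0.2], "turn": 0, "fingers": 35},
  {"translation": [0, 0, 0.24], "turn": 0, "fingers": 35},
  {"translation": [0, 0, 0.27], "turn": 0, "fingers": 35},
  {"translation": [0, 0, 0.3], "turn": 0, "fingers": 35},
  {"translation": [0, 0, 0.33], "turn": 0, "fingers": 35},
  {"translation": [0, 0, 0.35], "turn": 0, "fingers": 35},
  {"translation": [0, 0, 0.35], "turn": 0, "fingers": 35},
])

```text
clock: 20.95
ee_pos: [0.5082, 0.2085, 0.0852]
ee_rot: [[-0.979, 0.202, 0.0], [0.202, 0.979, 0.0], [-0.0, 0.0, -1.0]]
contact_force: [1.8, -0.3, -2.7]
grip_width: 0.554
```

```bash
python3 st.py p9
```

```text
pos [0.5082 0.2085 0.0852] toolF [-1.8  0.1  2.7] toolM [-0.02 -0.42 -0.08] rx 0.126 ry -0.008 t 20.95
```

View pics/p9c.png

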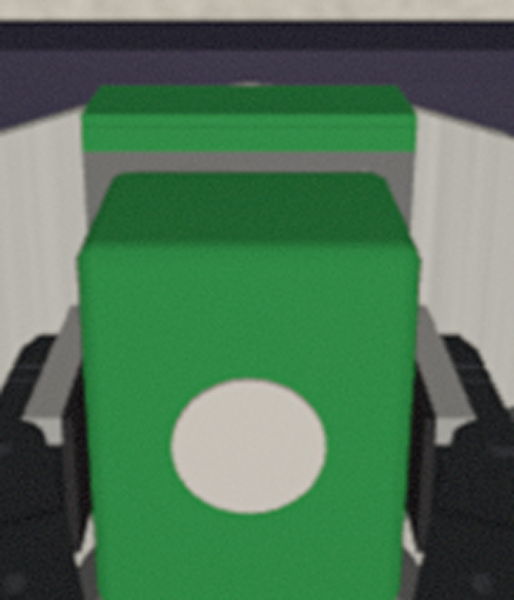

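Call:
move_arm([
  {"translation": [-0.012, 0, 0.04], "turn": 0, "fingers": 35},
  {"translation": [-0.012, 0, 0.08], "turn": 0, "fingers": 35},
  {"translation": [-0.012, 0, 0.12], "turn": 0, "fingers": 35},
  {"translation": [-0.012, 0, 0.16], "turn": 0, "fingers": 35},
  {"translation": [-0.012, 0, 0.2], "turn": 0, "fingers": 35},
  {"translation": [-0.012, 0, 0.23], "turn": 0, "fingers": 35},
  {"translation": [-0.012, 0, 0.26], "turn": 0, "fingers": 35},
  {"translation": [-0.012, 0, 0.28], "turn": 0, "fingers": 35},
  {"translation": [-0.012, 0, 0.3], "turn": 0, "fingers": 35},
  {"translation": [-0.012, 0, 0.3], "turn": 0, "fingers": 35},
])

```text
clock: 22.25
ee_pos: [0.5085, 0.2087, 0.0736]
ee_rot: [[-0.979, 0.203, -0.001], [0.203, 0.979, 0.0], [0.001, 0.0, -1.0]]
contact_force: [-9.9, -2.4, 19.5]
grip_width: 0.557
```

```bash
python3 st.py p10
```

```text
pos [0.5085 0.2087 0.0736] toolF [  9.3  -4.3 -19.5] toolM [1.01 1.31 0.38] rx 0.046 ry -0.042 t 22.25
```

View pics/p10c.png

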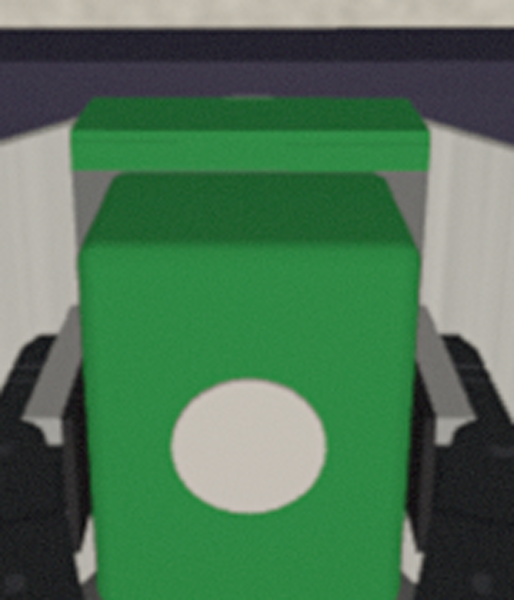

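Call:
move_arm([
  {"translation": [0, 0, -0.03], "turn": 0, "fingers": 62},
  {"translation": [0, 0, -0.03], "turn": 0, "fingers": 62},
  {"translation": [0, 0, -0.03], "turn": 0, "fingers": 62},
  {"translation": [0, 0, -0.3], "turn": 0, "fingers": 62},
  {"translation": [0, 0, -1], "turn": 0, "fingers": 62},
  {"translation": [-0.2, 0, -2], "turn": 0, "fingers": 62},
  {"translation": [-0.9, 0, -3], "turn": 0, "fingers": 62},
  {"translation": [-1.7, 0, -3.3], "turn": 0, "fingers": 62},
  {"translation": [-2.15, 0, -3.4], "turn": 0, "fingers": 62},
  {"translation": [-2.2, 0, -3.4], "turn": 0, "fingers": 62},
])

```text
clock: 23.55
ee_pos: [0.6179, 0.1857, 0.2416]
ee_rot: [[-0.979, 0.204, 0.002], [0.204, 0.979, 0.0], [-0.002, 0.001, -1.0]]
contact_force: [0.3, -0.5, -0.5]
grip_width: 0.727
```

```bash
python3 - <<'E'
from h import *
env.capture('top');env.capture('top')
im,o=snap('wrist','k1.png'); import pickle; pickle.dump(o,open('k1.pkl','wb')); print(o['ee_pos'],o['qd'].round(3),o['clock'])
snap('scene','s10.png')
im=cv2.imread('pics/s10.png'); cv2.imwrite('pics/s10c.png',cv2.resize(im[190:320,250:420],(680,520),interpolation=cv2.INTER_CUBIC))
E
```

```text
[0.61585155 0.18602531 0.24004217] [ 0.01  -0.008  0.028  0.001  0.001  0.001] 23.65
```

View pics/k1.png

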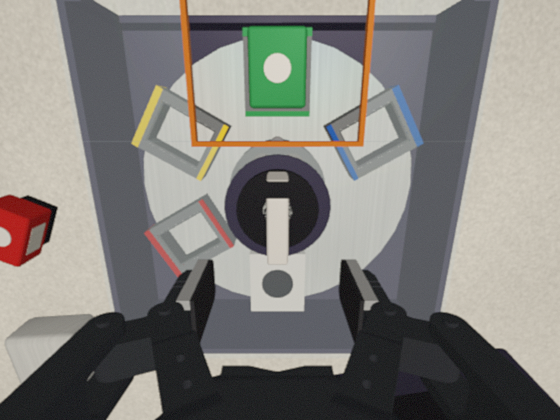

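View pics/s10c.png

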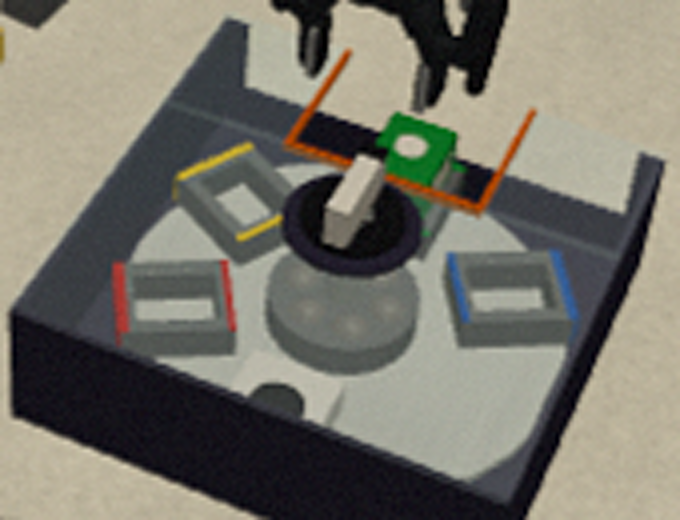

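```bash
python3 - <<'E'
from h import *
import pickle
im=cv2.imread('pics/k1.png'); cv2.imwrite('pics/k1c.png',cv2.resize(im[145:275,215:340],(577,600),interpolation=cv2.INTER_CUBIC))
o=pickle.load(open('k1.pkl','rb')); R=np.array(o['ee_rot'])
P=onz('wrist',(277.3,68),.081,o); print('green dot',P,R.T@(P-o['ee_pos']))
for v in (198,265): 
    P=onz('wrist',(278,v),.147,o); print(P,R.T@(P-o['ee_pos']))
E
```

```text
green dot [0.50710178 0.20797784 0.081     ] [ 0.11076523 -0.00050463  0.15916547]
[0.59713154 0.18969518 0.147     ] [ 0.01897189 -0.00017451  0.09306336]
[0.64880206 0.17902926 0.147     ] [-0.03378794 -0.00014344  0.09300474]
```

View pics/k1c.png

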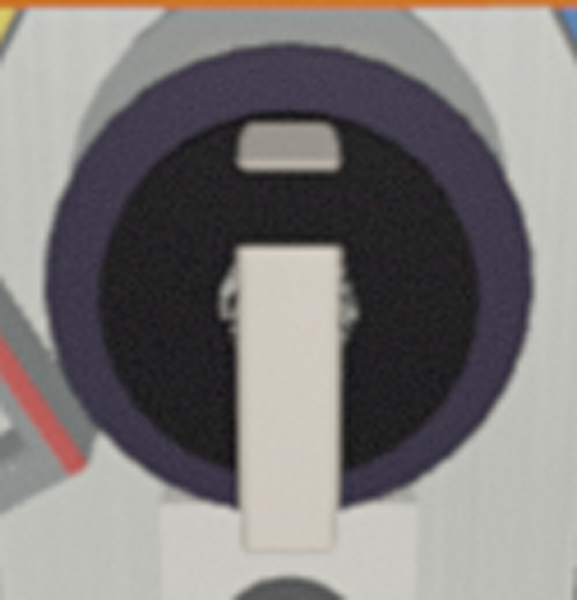

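Call:
move_arm([
  {"translation": [-0.01, 0.01, 0.6], "turn": 0, "fingers": 45},
  {"translation": [-0.01, 0.01, 1.3], "turn": 0, "fingers": 40},
  {"translation": [-0.01, 0.01, 1.75], "turn": 0, "fingers": 40},
  {"translation": [-0.01, 0.01, 1.85], "turn": 0, "fingers": 40},
  {"translation": [-0.01, 0.01, 1.85], "turn": 0, "fingers": 40},
  {"translation": [-0.01, 0.01, 1.85], "turn": 0, "fingers": 10},
  {"translation": [-0.01, 0.01, 1.85], "turn": 0, "fingers": 10},
  {"translation": [-0.01, 0.01, 1.85], "turn": 0, "fingers": 10},
  {"translation": [-0.01, 0.01, 1.85], "turn": 0, "fingers": 10},
  {"translation": [-0.01, 0.01, 1.85], "turn": 0, "fingers": 10},
])

```text
clock: 25.0
ee_pos: [0.6177, 0.186, 0.1497]
ee_rot: [[-0.979, 0.202, 0.002], [0.202, 0.979, -0.0], [-0.002, -0.0, -1.0]]
contact_force: [-2.1, -2.5, 6.8]
grip_width: 0.17
```

```bash
python3 st.py
```

```text
pos [0.6177 0.186  0.1497] toolF [ 1.5 -2.9 -6.8] toolM [ 0.55  0.25 -0.01] rx 0.026 ry -0.062 t 25.0
```

Call:
move_arm([
  {"translation": [0, 0, -0.04], "turn": -0.6, "fingers": 10},
  {"translation": [0, 0, -0.04], "turn": -1.6, "fingers": 10},
  {"translation": [0, 0, -0.04], "turn": -2.6, "fingers": 10},
  {"translation": [0, 0, -0.04], "turn": -3.6, "fingers": 10},
  {"translation": [0, 0, -0.04], "turn": -4.6, "fingers": 10},
  {"translation": [0, 0, -0.04], "turn": -5.6, "fingers": 10},
  {"translation": [0, 0, -0.04], "turn": -6.6, "fingers": 10},
  {"translation": [0, 0, -0.04], "turn": -7.3, "fingers": 10},
  {"translation": [0, 0, -0.04], "turn": -7.5, "fingers": 10},
  {"translation": [0, 0, -0.04], "turn": -7.5, "fingers": 10},
])

```text
clock: 26.25
ee_pos: [0.6172, 0.1871, 0.1498]
ee_rot: [[-0.666, -0.746, 0.001], [-0.746, 0.666, 0.001], [-0.001, 0.0, -1.0]]
contact_force: [2.3, 2.9, -4.4]
grip_width: 0.173
```

```bash
python3 st.py; python3 -c "
from h import *
snap('scene','s11.png'); go([.45,-.29,.25],37.1-180)
im=cv2.imread('pics/s11.png'); cv2.imwrite('pics/s11c.png',cv2.resize(im[190:320,250:420],(680,520),interpolation=cv2.INTER_CUBIC))"
```

```text
pos [0.6172 0.1871 0.1498] toolF [-3.7  0.2  4.4] toolM [-0.12 -0.58 -0.06] rx 0.094 ry -0.026 t 26.25
yaw now -131.8 q6now -124 shift [ 9.342 -3.859 -2.019] turn 1.393 t 26.3 pos [0.6172 0.1871 0.1497] F [ 1.6  2.5 -3.8] g 0.172
```

View pics/s11c.png

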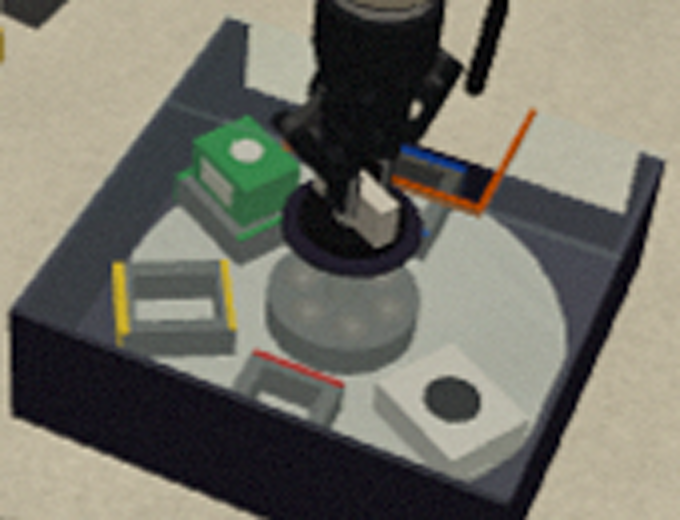

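Call:
move_arm([
  {"translation": [0, 0, 0], "turn": 0, "fingers": 45},
  {"translation": [0, 0, 0], "turn": 0, "fingers": 45},
  {"translation": [0, 0, -0.2], "turn": 0, "fingers": 60},
  {"translation": [0, 0, -1], "turn": 0, "fingers": 66},
  {"translation": [0, 0, -1.6], "turn": 1.2, "fingers": 66},
  {"translation": [0.8, -0.3, -2], "turn": 2.5, "fingers": 66},
  {"translation": [1.8, -0.7, -2], "turn": 3.8, "fingers": 66},
  {"translation": [2.9, -1.2, -2], "turn": 5.1, "fingers": 66},
  {"translation": [4, -1.6, -2], "turn": 6.4, "fingers": 66},
  {"translation": [5, -2, -2], "turn": 7.7, "fingers": 66},
])

```text
clock: 27.55
ee_pos: [0.5246, -0.0685, 0.2511]
ee_rot: [[-0.972, 0.236, 0.002], [0.236, 0.972, -0.001], [-0.002, -0.0, -1.0]]
contact_force: [1.1, -0.6, 0.4]
grip_width: 0.773
```

```bash
python3 - <<'E'
from loc import *
im,o=snap('top','t2.png')
for c,v in carts(im,'top',None,(285,130,400,300)).items(): print(c,v)
go([.409,-.2925,.2],37)
E
```

```text
blue [(array([372.9, 234.5]), np.int32(44), array([ 0.4083, -0.2929]), array([ 406.9, -291.5]), array([59.5, 46. ]), 37.1)]
yaw now 165.9 q6now -86 shift [ 1.138 -4.791  1.045] turn 16.113 t 27.6 pos [ 0.5226 -0.0737  0.251 ] F [-2.8 -3.5 -0.4] g 0.773
```

View pics/t2.png

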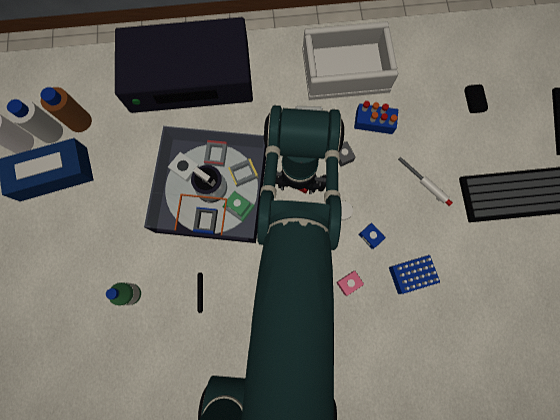

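Call:
move_arm([
  {"translation": [0.1, -0.6, 0.1], "turn": 1.3, "fingers": 66},
  {"translation": [0.3, -1.3, 0.3], "turn": 2.6, "fingers": 66},
  {"translation": [0.5, -2, 0.5], "turn": 3.9, "fingers": 66},
  {"translation": [0.7, -2.8, 0.7], "turn": 5.2, "fingers": 66},
  {"translation": [0.85, -3.6, 0.9], "turn": 6.5, "fingers": 66},
  {"translation": [1, -4.2, 1], "turn": 7.8, "fingers": 66},
  {"translation": [1.14, -4.6, 1.04], "turn": 9.1, "fingers": 66},
  {"translation": [1.14, -4.79, 1.04], "turn": 10.4, "fingers": 66},
  {"translation": [1.14, -4.79, 1.04], "turn": 11.7, "fingers": 66},
  {"translation": [1.14, -4.79, 1.04], "turn": 13, "fingers": 66},
])

```text
clock: 28.85
ee_pos: [0.4151, -0.2872, 0.1988]
ee_rot: [[0.464, 0.886, 0.001], [0.886, -0.464, -0.001], [-0.0, 0.001, -1.0]]
contact_force: [0.2, -0.2, -0.1]
grip_width: 0.772
```

Call:
move_arm([
  {"translation": [0, 0, 0], "turn": 1.2, "fingers": 66},
  {"translation": [0, 0, 0], "turn": 2.3, "fingers": 66},
  {"translation": [0, 0, 0], "turn": 3, "fingers": 66},
  {"translation": [0, 0, 0], "turn": 3.1, "fingers": 66},
  {"translation": [0, 0, 0], "turn": 3.1, "fingers": 66},
  {"translation": [0, 0, 0], "turn": 3.1, "fingers": 66},
  {"translation": [0, 0, 0], "turn": 3.1, "fingers": 66},
  {"translation": [0, 0, 0], "turn": 3.1, "fingers": 66},
  {"translation": [0, 0, 0], "turn": 3.1, "fingers": 66},
  {"translation": [0, 0, 0], "turn": 3.1, "fingers": 66},
])

```text
clock: 30.1
ee_pos: [0.4149, -0.2867, 0.1977]
ee_rot: [[0.789, 0.615, -0.0], [0.615, -0.789, 0.0], [-0.0, -0.0, -1.0]]
contact_force: [-0.7, 0.6, 0.1]
grip_width: 0.772
```

```bash
python3 look2.py b1.png blue; python3 -c "
from h import *
go([.409,-.2925,.048],37)"
```

```text
yaw now 37.9 q6now 15 shift [-0.163  0.018  2.995] turn 0.115 t 30.15 pos [ 0.4149 -0.2868  0.1977] F [-0.   0.2 -0. ] g 0.775Traceback (most recent call last):
  File "look2.py", line 11, in <module>
    w=((f>0)&(h[...,1]<90)&(V>120)).astype(np.uint8); n,lab,st,ce=cv2.connectedComponentsWithStats(w); i=1+np.argmax(st[1:,4]); d=ce[i]
                                                                                                           ~~~~~~~~~^^^^^^^^^^
    return _wrapfunc(a, 'argmax', axis=axis, out=out, **kwds)
    return bound(*args, **kwds)
ValueError: attempt to get argmax of an empty sequence
```

View pics/b1.png

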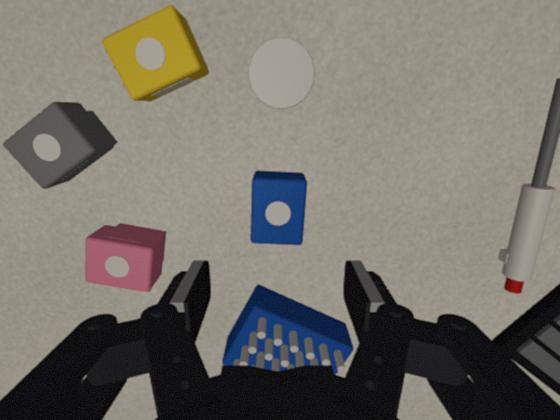

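```bash
sed -i 's/k\[330:\]=0/k[270:]=0/' look2.py; python3 look2.py b1.png blue; python3 -c "
from h import *
go([.409,-.2925,.048],37)"
```

```text
yaw now 37.9 q6now 15 shift [-0.164  0.019  2.995] turn 0.116 t 30.2 pos [ 0.4149 -0.2867  0.1978] F [0.2 1.2 0.8] g 0.773Traceback (most recent call last):
  File "look2.py", line 8, in <module>
    cs=[c for c in cs if cv2.contourArea(c)>1500]; ct=min(cs,key=lambda c:np.linalg.norm(c[:,0].mean(0)-p0))
                                                      ~~~^^^^^^^^^^^^^^^^^^^^^^^^^^^^^^^^^^^^^^^^^^^^^^^^^^^
ValueError: min() iterable argument is empty
```

```bash
python3 - <<'E'
import cv2
im=cv2.cvtColor(cv2.imread('pics/b1.png'),cv2.COLOR_BGR2HSV)
for p in [(260,195),(300,235),(265,235),(278,177),(278,213)]: print(p,im[p[1],p[0]])
E
sed -i "s/'blue':(H>108)&(H<125)&(S>140)&(V>60)/'blue':(H>103)\&(H<128)\&(S>140)\&(V>40)/" loc.py; python3 look2.py b1.png blue
```

```text
(260, 195) [108 194 125]
(300, 235) [108 215 116]
(265, 235) [108 216 118]
(278, 177) [108 211  69]
(278, 213) [ 20  24 161]
dot px [277.6 213. ] dot world [ 0.4084 -0.2936  0.056 ] rect c [ 408.5 -292.8] size [59.7 45.8] long yaw 35.1 in tool [ -9.4   1.4 141.8] t 30.2
```

View pics/c_b1.png

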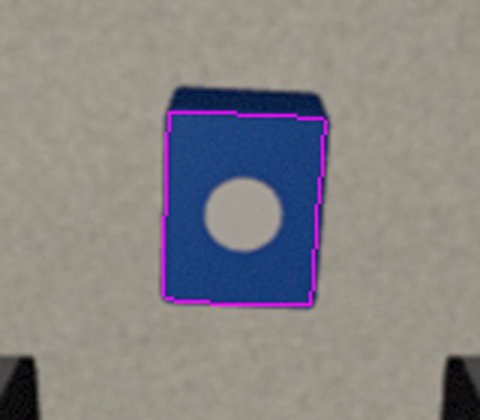

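Call:
move_arm([
  {"translation": [-0.18, 0.05, 0.3], "turn": 0.35, "fingers": 66},
  {"translation": [-0.18, 0.05, 1], "turn": 0.35, "fingers": 66},
  {"translation": [-0.18, 0.05, 1.8], "turn": 0.35, "fingers": 66},
  {"translation": [-0.18, 0.05, 2.5], "turn": 0.35, "fingers": 66},
  {"translation": [-0.18, 0.05, 2.9], "turn": 0.35, "fingers": 66},
  {"translation": [-0.18, 0.05, 2.98], "turn": 0.35, "fingers": 66},
  {"translation": [-0.18, 0.05, 2.99], "turn": 0.35, "fingers": 66},
  {"translation": [-0.18, 0.05, 2.99], "turn": 0.35, "fingers": 35},
  {"translation": [-0.18, 0.05, 2.99], "turn": 0.35, "fingers": 35},
  {"translation": [-0.18, 0.05, 2.99], "turn": 0.35, "fingers": 35},
])

```text
clock: 31.5
ee_pos: [0.4102, -0.295, 0.0495]
ee_rot: [[0.818, 0.575, 0.002], [0.575, -0.818, -0.002], [0.001, 0.002, -1.0]]
contact_force: [-1.0, 0.1, 4.0]
grip_width: 0.552
```

```bash
python3 st.py; python3 -c "
from h import *
go([.5076,.2089,.2],168.3)"
```

```text
pos [ 0.4102 -0.295   0.0495] toolF [-0.8 -0.7 -4. ] toolM [ 0.11 -0.1   0.03] rx -0.015 ry -0.020 t 31.5
yaw now 35.1 q6now 16 shift [ 7.393 -7.114 -3.023] turn -16.647 t 31.5 pos [ 0.4102 -0.295   0.0495] F [-1.   0.1  4. ] g 0.552
```

Call:
move_arm([
  {"translation": [0, 0, -0.1], "turn": 0, "fingers": 35},
  {"translation": [0, 0, -0.6], "turn": 0, "fingers": 35},
  {"translation": [0, 0, -1.4], "turn": 0, "fingers": 35},
  {"translation": [0.2, -0.2, -2.3], "turn": -1.2, "fingers": 35},
  {"translation": [0.7, -0.7, -3], "turn": -2.4, "fingers": 35},
  {"translation": [1.3, -1.3, -3.1], "turn": -3.6, "fingers": 35},
  {"translation": [2, -2, -3.1], "turn": -4.8, "fingers": 35},
  {"translation": [2.7, -2.6, -3.1], "turn": -6, "fingers": 35},
  {"translation": [3.4, -3.3, -3.1], "turn": -7.2, "fingers": 35},
  {"translation": [4.1, -4, -3.1], "turn": -8.4, "fingers": 35},
])

```text
clock: 32.75
ee_pos: [0.4614, -0.0111, 0.2029]
ee_rot: [[-0.219, 0.976, -0.001], [0.976, 0.219, 0.0], [0.0, -0.001, -1.0]]
contact_force: [-0.1, 0.7, -2.7]
grip_width: 0.555
```

```bash
python3 -c "
from h import *
go([.5076,.2089,.2],168.3)"
```

```text
yaw now 102.6 q6now -17 shift [4.092 1.864 0.058] turn -8.209 t 32.75 pos [ 0.4614 -0.0111  0.2029] F [-0.1  0.7 -2.7] g 0.555
```

Call:
move_arm([
  {"translation": [0.8, 0.4, 0], "turn": -1.2, "fingers": 35},
  {"translation": [1.6, 0.75, 0], "turn": -2.4, "fingers": 35},
  {"translation": [2.4, 1.1, 0], "turn": -3.6, "fingers": 35},
  {"translation": [3.2, 1.45, 0], "turn": -4.8, "fingers": 35},
  {"translation": [3.8, 1.7, 0], "turn": -6, "fingers": 35},
  {"translation": [4.08, 1.85, 0], "turn": -7.1, "fingers": 35},
  {"translation": [4.08, 1.85, 0], "turn": -8, "fingers": 35},
  {"translation": [4.08, 1.85, 0], "turn": -8.21, "fingers": 35},
  {"translation": [4.08, 1.85, 0], "turn": -8.21, "fingers": 35},
  {"translation": [4.08, 1.85, 0], "turn": -8.21, "fingers": 35},
])

```text
clock: 34.0
ee_pos: [0.5086, 0.206, 0.2032]
ee_rot: [[-0.978, 0.21, -0.0], [0.21, 0.978, -0.0], [0.0, -0.0, -1.0]]
contact_force: [0.6, 0.1, -2.8]
grip_width: 0.557
```

```bash
cat > held.py <<'E'
import sys
from loc import *
col,lz,fn=sys.argv[1],float(sys.argv[2]),sys.argv[3]
env.capture('top')
im,o=snap('wrist',fn+'.png'); m,h=masks(im); k=(m[col]*255).astype(np.uint8); k[:195]=0; k[:,:200]=0;k[:,350:]=0
cs,_=cv2.findContours(k,cv2.RETR_EXTERNAL,cv2.CHAIN_APPROX_NONE); ct=max(cs,key=cv2.contourArea)
f=np.zeros_like(k); cv2.drawContours(f,[cv2.convexHull(ct)],-1,255,-1)
w=((f>0)&(h[...,1]<90)&(h[...,2]>110)).astype(np.uint8); n,_,st,ce=cv2.connectedComponentsWithStats(w); i=1+np.argmax(st[1:,4])
e=dict(o); e['ee_pos']=np.zeros(3); e['ee_rot']=np.eye(3)
X=onz('wrist',ce[i],-(.056-lz),e); print('dot',ce[i].round(1),'held in tool mm',(X*1000).round(1))
ux=np.array([-.979,.203])
p=np.array([.5076,.2089])-X[0]*ux; print('TCP target',p.round(4))
go([*p,.045+lz+.011],168.3,env.get_obs())
cv2.imwrite('pics/'+fn+'c.png',cv2.cvtColor(cv2.resize(im[150:360,190:370],(514,600),interpolation=cv2.INTER_CUBIC),cv2.COLOR_RGB2BGR))
E
python3 held.py blue .0495 p11
```

```text
dot [276.6 306. ] held in tool mm [-0.1 -1.2 -6.5]
TCP target [0.5075 0.2089]
yaw now 167.9 q6now -58 shift [0.036 0.05  1.957] turn -0.045 t 34.1 pos [0.5088 0.2061 0.2033] F [ 0.5 -0.4 -2.5] g 0.552
```

View pics/p11c.png

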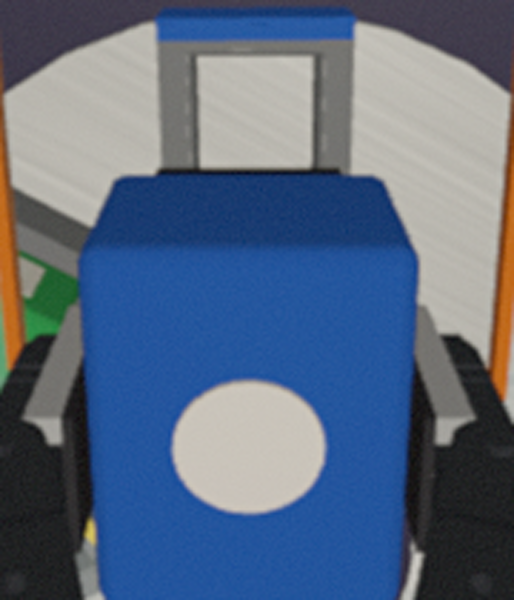

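Call:
move_arm([
  {"translation": [0.024, 0.05, 0.4], "turn": -0.04, "fingers": 35},
  {"translation": [0.024, 0.05, 1], "turn": -0.04, "fingers": 35},
  {"translation": [0.024, 0.05, 1.5], "turn": -0.04, "fingers": 35},
  {"translation": [0.024, 0.05, 1.8], "turn": -0.04, "fingers": 35},
  {"translation": [0.024, 0.05, 1.93], "turn": -0.04, "fingers": 35},
  {"translation": [0.024, 0.05, 1.95], "turn": -0.04, "fingers": 35},
  {"translation": [0.024, 0.05, 1.95], "turn": -0.04, "fingers": 35},
  {"translation": [0.024, 0.05, 1.95], "turn": -0.04, "fingers": 35},
  {"translation": [0.024, 0.05, 1.95], "turn": -0.04, "fingers": 35},
  {"translation": [0.024, 0.05, 1.95], "turn": -0.04, "fingers": 35},
])

```text
clock: 35.35
ee_pos: [0.5083, 0.2091, 0.1061]
ee_rot: [[-0.979, 0.202, 0.0], [0.202, 0.979, 0.0], [-0.0, 0.0, -1.0]]
contact_force: [-0.1, -0.2, -2.9]
grip_width: 0.556
```

```bash
cat > hov.py <<'E'
import sys
from h import *
fn=sys.argv[1]; env.capture('top')
im,o=snap('wrist',fn+'.png'); import pickle; pickle.dump(o,open('hov.pkl','wb'))
print(o['ee_pos'].round(4),o['qd'].round(3).max()); go([.5081,.2088,.073],168.3)
im=cv2.imread(f'pics/{fn}.png'); cv2.imwrite(f'pics/{fn}c.png',cv2.resize(im[155:230,215:335],(800,500),interpolation=cv2.INTER_CUBIC))
E
python3 hov.py p12
```

```text
[0.5082 0.209  0.106 ] 0.003
yaw now 168.3 q6now -59 shift [ 0.    -0.005  0.658] turn 0.003 t 35.45 pos [0.5082 0.209  0.1059] F [-0.5 -0.2 -2. ] g 0.553
```

View pics/p12c.png

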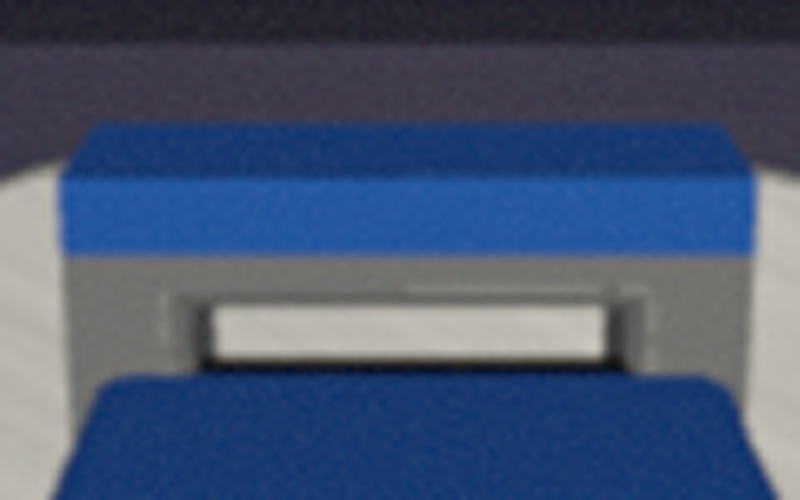

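```bash
python3 - <<'E'
from h import *
import pickle
ob=pickle.load(open('hov.pkl','rb'))
z=ob['ee_pos'][2]; o=dict(ob); o['ee_pos']=np.zeros(3); o['ee_rot']=np.eye(3)
px=lambda u,v:(215+u/6.667-.4,155+v/6.667-.4)
for u,v in [(409,288),(409,299)]: print('hole',onz('wrist',px(u,v),z-.045,o).round(4))
for u,v in [(412,357),(412,361)]: print('foot',onz('wrist',px(u,v),.048,o).round(4),onz('wrist',px(u,v),.0495,o).round(4))
E
```

```text
hole [ 0.0282 -0.0016  0.061 ]
hole [ 0.0271 -0.0016  0.061 ]
foot [ 0.0258 -0.0013  0.048 ] [ 0.0253 -0.0013  0.0495]
foot [ 0.0254 -0.0013  0.048 ] [ 0.0249 -0.0013  0.0495]
```

Call:
move_arm([
  {"translation": [0.006, -0.006, 0.06], "turn": 0, "fingers": 35},
  {"translation": [0.006, -0.006, 0.12], "turn": 0, "fingers": 35},
  {"translation": [0.006, -0.006, 0.18], "turn": 0, "fingers": 35},
  {"translation": [0.006, -0.006, 0.23], "turn": 0, "fingers": 35},
  {"translation": [0.006, -0.006, 0.27], "turn": 0, "fingers": 35},
  {"translation": [0.006, -0.006, 0.31], "turn": 0, "fingers": 35},
  {"translation": [0.006, -0.006, 0.35], "turn": 0, "fingers": 35},
  {"translation": [0.006, -0.006, 0.39], "turn": 0, "fingers": 35},
  {"translation": [0.006, -0.006, 0.4], "turn": 0, "fingers": 35},
  {"translation": [0.006, -0.006, 0.4], "turn": 0, "fingers": 35},
])

```text
clock: 36.7
ee_pos: [0.5078, 0.2088, 0.0858]
ee_rot: [[-0.979, 0.202, -0.0], [0.202, 0.979, 0.0], [0.0, 0.0, -1.0]]
contact_force: [-0.3, 0.1, -2.5]
grip_width: 0.552
```

```bash
python3 st.py
```

```text
pos [0.5078 0.2088 0.0858] toolF [0.3 0.1 2.5] toolM [ 0.02 -0.   -0.03] rx 0.006 ry 0.008 t 36.7
```

Call:
move_arm([
  {"translation": [0, 0, 0.05], "turn": 0, "fingers": 35},
  {"translation": [0, 0, 0.1], "turn": 0, "fingers": 35},
  {"translation": [0, 0, 0.15], "turn": 0, "fingers": 35},
  {"translation": [0, 0, 0.19], "turn": 0, "fingers": 35},
  {"translation": [0, 0, 0.22], "turn": 0, "fingers": 35},
  {"translation": [0, 0, 0.25], "turn": 0, "fingers": 35},
  {"translation": [0, 0, 0.27], "turn": 0, "fingers": 35},
  {"translation": [0, 0, 0.29], "turn": 0, "fingers": 35},
  {"translation": [0, 0, 0.3], "turn": 0, "fingers": 35},
  {"translation": [0, 0, 0.3], "turn": 0, "fingers": 35},
])

```text
clock: 37.95
ee_pos: [0.508, 0.2093, 0.0744]
ee_rot: [[-0.979, 0.203, -0.0], [0.203, 0.979, 0.001], [0.0, 0.001, -1.0]]
contact_force: [-11.0, -2.5, 22.0]
grip_width: 0.554
```

```bash
python3 st.py
```

```text
pos [0.508  0.2093 0.0744] toolF [ 10.2  -4.7 -22. ] toolM [0.8  1.5  0.33] rx 0.047 ry -0.027 t 37.95
```

Call:
move_arm([
  {"translation": [0, 0, -0.03], "turn": 0, "fingers": 62},
  {"translation": [0, 0, -0.03], "turn": 0, "fingers": 62},
  {"translation": [0, 0, -0.03], "turn": 0, "fingers": 62},
  {"translation": [0, 0, -0.3], "turn": 0, "fingers": 62},
  {"translation": [0, 0, -1], "turn": 0, "fingers": 62},
  {"translation": [-0.2, 0, -2], "turn": -1.2, "fingers": 62},
  {"translation": [-0.9, 0, -2.8], "turn": -2.4, "fingers": 62},
  {"translation": [-1.7, 0, -2.8], "turn": -3.6, "fingers": 50},
  {"translation": [-2.15, 0, -2.8], "turn": -4.8, "fingers": 50},
  {"translation": [-2.22, 0, -2.8], "turn": -6, "fingers": 45},
])

```text
clock: 39.2
ee_pos: [0.6182, 0.1858, 0.2117]
ee_rot: [[-0.803, -0.596, 0.001], [-0.596, 0.803, 0.0], [-0.001, -0.001, -1.0]]
contact_force: [0.3, -0.0, 0.1]
grip_width: 0.524
```

```bash
python3 -c "
from h import *
go([.617,.1866,.149],-131.7); snap('top','t3.png')
im=cv2.imread('pics/t3.png'); cv2.imwrite('pics/t3c.png',cv2.resize(im[120:300,140:400],(780,540),interpolation=cv2.INTER_CUBIC))"
```

```text
yaw now -143.4 q6now -112 shift [0.012 0.028 1.254] turn -1.465 t 39.2 pos [0.6182 0.1858 0.2117] F [ 0.3 -0.   0.1] g 0.524
```

View pics/t3c.png

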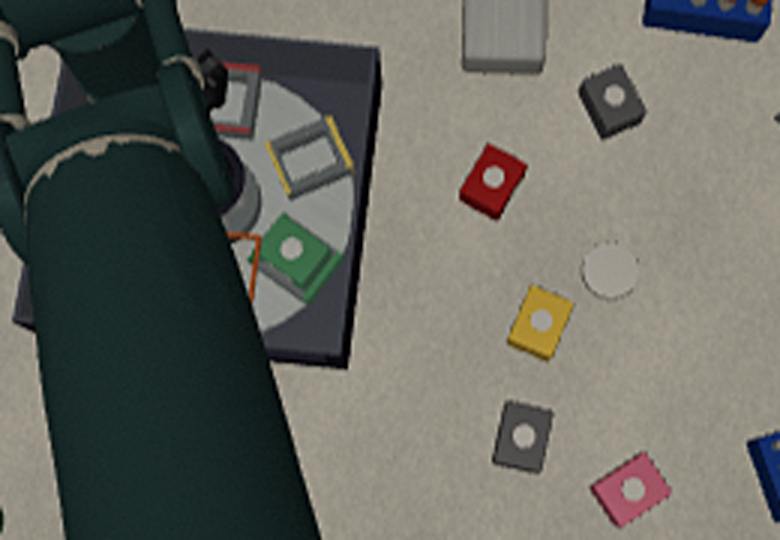

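Call:
move_arm([
  {"translation": [0.01, 0.03, 0.1], "turn": -1, "fingers": 42},
  {"translation": [0.01, 0.03, 0.2], "turn": -1.47, "fingers": 42},
  {"translation": [0.01, 0.03, 0.5], "turn": -1.47, "fingers": 42},
  {"translation": [0.01, 0.03, 1], "turn": -1.47, "fingers": 42},
  {"translation": [0.01, 0.03, 1.2], "turn": -1.47, "fingers": 42},
  {"translation": [0.01, 0.03, 1.23], "turn": -1.47, "fingers": 42},
  {"translation": [0.01, 0.03, 1.23], "turn": -1.47, "fingers": 10},
  {"translation": [0.01, 0.03, 1.23], "turn": -1.47, "fingers": 10},
  {"translation": [0.01, 0.03, 1.23], "turn": -1.47, "fingers": 10},
  {"translation": [0.01, 0.03, 1.23], "turn": -1.47, "fingers": 10},
])

```text
clock: 40.5
ee_pos: [0.6167, 0.1867, 0.1506]
ee_rot: [[-0.668, -0.744, 0.003], [-0.744, 0.668, -0.0], [-0.002, -0.003, -1.0]]
contact_force: [3.7, -4.8, -0.7]
grip_width: 0.175
```

```bash
python3 st.py; python3 -c "
from h import *
go([.617,.1866,.149],108.3)"
```

```text
pos [0.6167 0.1867 0.1506] toolF [ 1.1 -6.   0.7] toolM [ 0.52  0.04 -0.07] rx 0.011 ry 0.353 t 40.5
yaw now -131.9 q6now -123 shift [-0.003 -0.006  0.031] turn 14.971 t 40.5 pos [0.6167 0.1867 0.1506] F [ 3.7 -4.8 -0.7] g 0.175
```

Turn clockwise two clicks, blue to green and then to yellow, one click per call.

Call:
move_arm([
  {"translation": [0, 0, 0], "turn": 0.6, "fingers": 10},
  {"translation": [0, 0, 0], "turn": 1.6, "fingers": 10},
  {"translation": [0, 0, 0], "turn": 2.6, "fingers": 10},
  {"translation": [0, 0, 0], "turn": 3.6, "fingers": 10},
  {"translation": [0, 0, 0], "turn": 4.6, "fingers": 10},
  {"translation": [0, 0, 0], "turn": 5.6, "fingers": 10},
  {"translation": [0, 0, 0], "turn": 6.6, "fingers": 10},
  {"translation": [0, 0, 0], "turn": 7.3, "fingers": 10},
  {"translation": [0, 0, 0], "turn": 7.5, "fingers": 10},
  {"translation": [0, 0, 0], "turn": 7.5, "fingers": 10},
])

```text
clock: 41.75
ee_pos: [0.6169, 0.1862, 0.1505]
ee_rot: [[-0.978, 0.207, 0.004], [0.207, 0.978, -0.001], [-0.004, -0.0, -1.0]]
contact_force: [4.0, -5.4, 0.6]
grip_width: 0.171
```

Call:
move_arm([
  {"translation": [0, 0, 0], "turn": 0.6, "fingers": 10},
  {"translation": [0, 0, 0], "turn": 1.6, "fingers": 10},
  {"translation": [0, 0, 0], "turn": 2.6, "fingers": 10},
  {"translation": [0, 0, 0], "turn": 3.6, "fingers": 10},
  {"translation": [0, 0, 0], "turn": 4.6, "fingers": 10},
  {"translation": [0, 0, 0], "turn": 5.6, "fingers": 10},
  {"translation": [0, 0, 0], "turn": 6.6, "fingers": 10},
  {"translation": [0, 0, 0], "turn": 7.3, "fingers": 10},
  {"translation": [0, 0, 0], "turn": 7.5, "fingers": 10},
  {"translation": [0, 0, 0], "turn": 7.5, "fingers": 10},
])

```text
clock: 43.0
ee_pos: [0.6166, 0.1858, 0.1506]
ee_rot: [[-0.31, 0.951, 0.003], [0.951, 0.31, -0.002], [-0.003, 0.002, -1.0]]
contact_force: [2.4, -6.6, 0.7]
grip_width: 0.175
```

```bash
python3 st.py; python3 -c "
from h import *
snap('scene','s12.png'); go([.449,-.1385,.25],150.6)
im=cv2.imread('pics/s12.png'); cv2.imwrite('pics/s12c.png',cv2.resize(im[190:320,250:420],(680,520),interpolation=cv2.INTER_CUBIC))"
```

```text
pos [0.6166 0.1858 0.1506] toolF [-7.   0.2 -0.7] toolM [-0.13 -0.99 -0.05] rx -1.008 ry 0.178 t 43.0
yaw now 108.1 q6now -3 shift [-5.132 -5.194 -1.987] turn -5.316 t 43.05 pos [0.6166 0.1858 0.1506] F [ 2.5 -6.1  0.8] g 0.171
```

View pics/s12c.png

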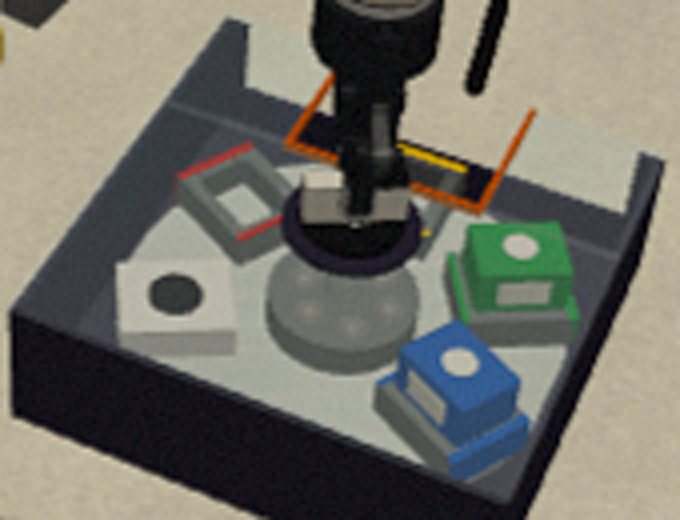

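Call:
move_arm([
  {"translation": [0, 0, 0], "turn": 0, "fingers": 45},
  {"translation": [0, 0, 0], "turn": 0, "fingers": 45},
  {"translation": [0, 0, -0.3], "turn": 0, "fingers": 60},
  {"translation": [0, 0, -1.2], "turn": -0.5, "fingers": 66},
  {"translation": [-0.5, -0.5, -1.9], "turn": -1.5, "fingers": 66},
  {"translation": [-1.2, -1.2, -2], "turn": -2.5, "fingers": 66},
  {"translation": [-2, -2, -2], "turn": -3.5, "fingers": 66},
  {"translation": [-2.8, -2.8, -2], "turn": -4.5, "fingers": 66},
  {"translation": [-3.6, -3.6, -1.9], "turn": -5.2, "fingers": 66},
  {"translation": [-4.4, -4.4, -1.6], "turn": -5.3, "fingers": 66},
])

```text
clock: 44.3
ee_pos: [0.4746, -0.0916, 0.2317]
ee_rot: [[-0.871, 0.491, 0.005], [0.491, 0.871, -0.001], [-0.005, 0.001, -1.0]]
contact_force: [1.5, -0.7, -0.0]
grip_width: 0.767
```

```bash
python3 -c "
from h import *
go([.449,-.1385,.2],150.6)"
```

```text
yaw now 150.6 q6now -74 shift [-0.012 -1.07   0.632] turn -0.001 t 44.3 pos [ 0.4746 -0.0916  0.2317] F [ 1.5 -0.7 -0. ] g 0.767
```

Call:
move_arm([
  {"translation": [0, -0.5, 0.2], "turn": 0, "fingers": 66},
  {"translation": [0, -0.9, 0.5], "turn": 0, "fingers": 66},
  {"translation": [0, -1.05, 0.63], "turn": 0, "fingers": 66},
  {"translation": [0, -1.05, 0.63], "turn": 0, "fingers": 66},
  {"translation": [0, -1.05, 0.63], "turn": 0, "fingers": 66},
  {"translation": [0, -1.05, 0.63], "turn": 0, "fingers": 66},
  {"translation": [0, -1.05, 0.63], "turn": 0, "fingers": 66},
  {"translation": [0, -1.05, 0.63], "turn": 0, "fingers": 66},
  {"translation": [0, -1.05, 0.63], "turn": 0, "fingers": 66},
  {"translation": [0, -1.05, 0.63], "turn": 0, "fingers": 66},
])

```text
clock: 45.55
ee_pos: [0.4485, -0.1359, 0.1978]
ee_rot: [[-0.87, 0.493, -0.0], [0.493, 0.87, -0.0], [0.0, -0.0, -1.0]]
contact_force: [-0.2, -0.2, -0.3]
grip_width: 0.772
```

```bash
python3 look2.py y1.png yellow; python3 -c "
from h import *
go([.449,-.1385,.048],150.6)"
```

```text
dot px [274.7 206.7] dot world [ 0.4497 -0.1398  0.056 ] rect c [ 448.9 -139.2] size [47.7 59.5] long yaw 150.4 in tool [ -3.   -2.8 141.8] t 45.55
yaw now 150.5 q6now -80 shift [-0.036 -0.04   2.995] turn -0.015 t 45.6 pos [ 0.4484 -0.1359  0.1978] F [ 0.3 -0.2 -0.5] g 0.773
```

View pics/c_y1.png

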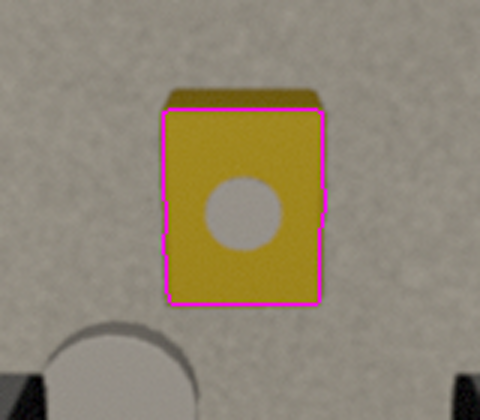

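View pics/y1.png

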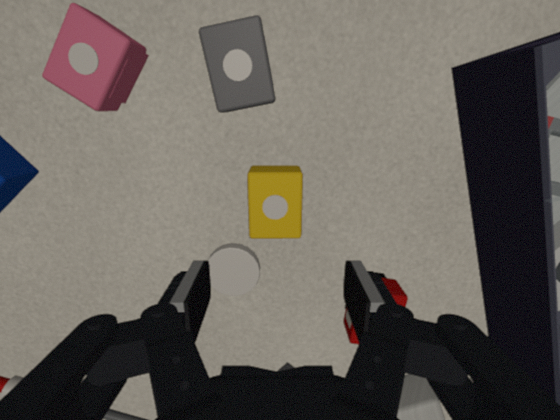

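Call:
move_arm([
  {"translation": [-0.06, -0.03, 0.3], "turn": 0, "fingers": 66},
  {"translation": [-0.06, -0.03, 1], "turn": 0, "fingers": 66},
  {"translation": [-0.06, -0.03, 1.8], "turn": 0, "fingers": 66},
  {"translation": [-0.06, -0.03, 2.5], "turn": 0, "fingers": 66},
  {"translation": [-0.06, -0.03, 2.9], "turn": 0, "fingers": 66},
  {"translation": [-0.06, -0.03, 2.98], "turn": 0, "fingers": 66},
  {"translation": [-0.06, -0.03, 2.99], "turn": 0, "fingers": 66},
  {"translation": [-0.06, -0.03, 2.99], "turn": 0, "fingers": 35},
  {"translation": [-0.06, -0.03, 2.99], "turn": 0, "fingers": 35},
  {"translation": [-0.06, -0.03, 2.99], "turn": 0, "fingers": 35},
])

```text
clock: 46.85
ee_pos: [0.4515, -0.1391, 0.0495]
ee_rot: [[-0.87, 0.493, 0.003], [0.493, 0.87, -0.001], [-0.003, 0.0, -1.0]]
contact_force: [0.2, -0.2, 4.0]
grip_width: 0.552
```

```bash
python3 st.py; python3 -c "
from h import *
go([.5076,.2089,.2],168.3)"
```

```text
pos [ 0.4515 -0.1391  0.0495] toolF [-0.3 -0.1 -4. ] toolM [-0.02 -0.06  0.  ] rx -0.011 ry 0.005 t 46.85
yaw now 150.5 q6now -81 shift [ 2.444  6.611 -3.014] turn -2.227 t 46.85 pos [ 0.4515 -0.1391  0.0495] F [ 0.2 -0.2  4. ] g 0.552
```

Call:
move_arm([
  {"translation": [0, 0, -0.1], "turn": 0, "fingers": 35},
  {"translation": [0, 0, -0.6], "turn": 0, "fingers": 35},
  {"translation": [0, 0, -1.4], "turn": 0, "fingers": 35},
  {"translation": [0.1, 0.2, -2.3], "turn": -0.2, "fingers": 35},
  {"translation": [0.3, 0.8, -3], "turn": -0.5, "fingers": 35},
  {"translation": [0.6, 1.6, -3.01], "turn": -0.8, "fingers": 35},
  {"translation": [1, 2.6, -3.01], "turn": -1.2, "fingers": 35},
  {"translation": [1.35, 3.6, -3.01], "turn": -1.6, "fingers": 35},
  {"translation": [1.7, 4.6, -3.01], "turn": -2, "fingers": 35},
  {"translation": [2.05, 5.5, -3.01], "turn": -2.2, "fingers": 35},
])

```text
clock: 48.1
ee_pos: [0.4961, 0.1529, 0.1984]
ee_rot: [[-0.979, 0.205, -0.001], [0.205, 0.979, -0.0], [0.001, -0.0, -1.0]]
contact_force: [0.6, -1.0, -2.6]
grip_width: 0.549
```

Call:
move_arm([
  {"translation": [0.5, 0.6, 0], "turn": -0.02, "fingers": 35},
  {"translation": [0.72, 0.93, 0], "turn": -0.02, "fingers": 35},
  {"translation": [0.73, 0.93, 0], "turn": -0.02, "fingers": 35},
  {"translation": [0.73, 0.93, 0], "turn": -0.02, "fingers": 35},
  {"translation": [0.73, 0.93, 0], "turn": -0.02, "fingers": 35},
  {"translation": [0.73, 0.93, 0], "turn": -0.02, "fingers": 35},
  {"translation": [0.73, 0.93, 0], "turn": -0.02, "fingers": 35},
  {"translation": [0.73, 0.93, 0], "turn": -0.02, "fingers": 35},
  {"translation": [0.73, 0.93, 0], "turn": -0.02, "fingers": 35},
  {"translation": [0.73, 0.93, 0], "turn": -0.02, "fingers": 35},
])

```text
clock: 49.35
ee_pos: [0.4705, 0.2042, 0.1988]
ee_rot: [[-0.979, 0.204, 0.0], [0.204, 0.979, 0.0], [-0.0, 0.0, -1.0]]
contact_force: [-0.2, -0.6, -2.3]
grip_width: 0.551
```

```bash
python3 held.py yellow .0495 p13
```

```text
dot [276.8 304. ] held in tool mm [ 0.9 -1.1 -6.5]
TCP target [0.5085 0.2087]
yaw now 168.2 q6now -58 shift [-0.725  0.243  1.866] turn -0.007 t 49.45 pos [0.4705 0.2042 0.1988] F [-0.2  0.1 -1.8] g 0.553
```

View pics/p13c.png

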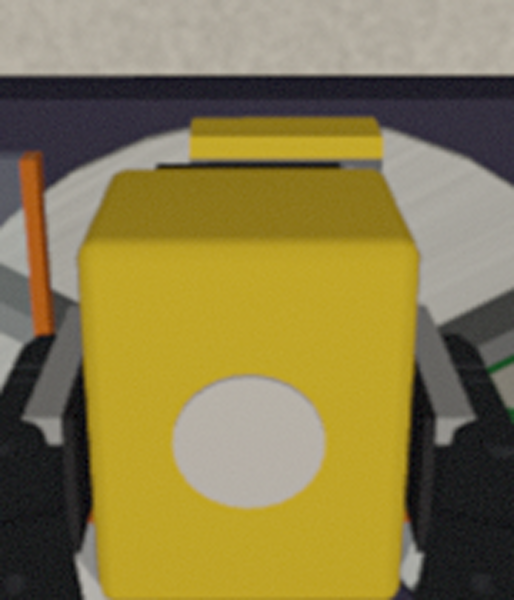

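Call:
move_arm([
  {"translation": [-0.4, 0.15, 0], "turn": -0.01, "fingers": 35},
  {"translation": [-0.72, 0.24, 0.3], "turn": -0.01, "fingers": 35},
  {"translation": [-0.735, 0.243, 0.9], "turn": -0.01, "fingers": 35},
  {"translation": [-0.735, 0.243, 1.4], "turn": -0.01, "fingers": 35},
  {"translation": [-0.735, 0.243, 1.75], "turn": -0.01, "fingers": 35},
  {"translation": [-0.735, 0.243, 1.86], "turn": -0.01, "fingers": 35},
  {"translation": [-0.735, 0.243, 1.86], "turn": -0.01, "fingers": 35},
  {"translation": [-0.735, 0.243, 1.86], "turn": -0.01, "fingers": 35},
  {"translation": [-0.735, 0.243, 1.86], "turn": -0.01, "fingers": 35},
  {"translation": [-0.735, 0.243, 1.86], "turn": -0.01, "fingers": 35},
])

```text
clock: 50.7
ee_pos: [0.5093, 0.2087, 0.1064]
ee_rot: [[-0.979, 0.202, 0.001], [0.202, 0.979, 0.0], [-0.001, 0.001, -1.0]]
contact_force: [0.1, -0.5, -1.8]
grip_width: 0.549
```

```bash
python3 hov.py p14
```

```text
[0.5093 0.2087 0.1063] 0.003
yaw now 168.3 q6now -59 shift [ 0.022 -0.001  0.662] turn 0.003 t 50.8 pos [0.5092 0.2086 0.1061] F [ 0.4 -0.5 -2.7] g 0.556
```

View pics/p14c.png

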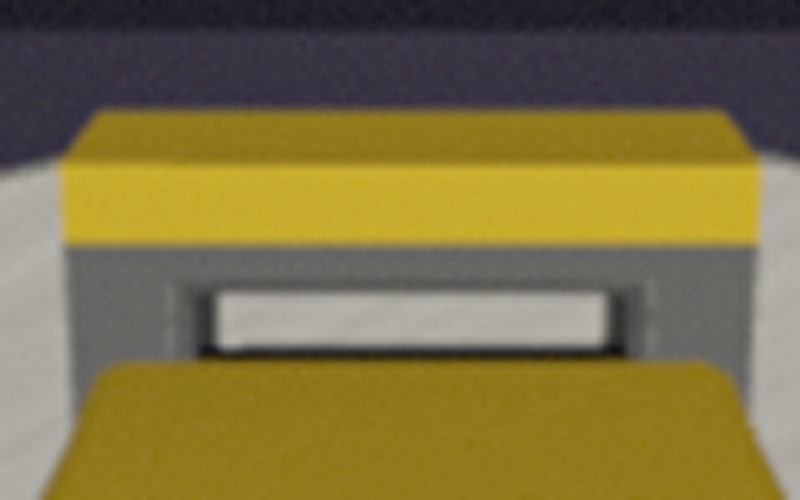

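Call:
move_arm([
  {"translation": [0.008, 0, 0.06], "turn": 0, "fingers": 35},
  {"translation": [0.008, 0, 0.12], "turn": 0, "fingers": 35},
  {"translation": [0.008, 0, 0.18], "turn": 0, "fingers": 35},
  {"translation": [0.008, 0, 0.23], "turn": 0, "fingers": 35},
  {"translation": [0.008, 0, 0.27], "turn": 0, "fingers": 35},
  {"translation": [0.008, 0, 0.31], "turn": 0, "fingers": 35},
  {"translation": [0.008, 0, 0.35], "turn": 0, "fingers": 35},
  {"translation": [0.008, 0, 0.39], "turn": 0, "fingers": 35},
  {"translation": [0.008, 0, 0.4], "turn": 0, "fingers": 35},
  {"translation": [0.008, 0, 0.4], "turn": 0, "fingers": 35},
])

```text
clock: 52.05
ee_pos: [0.5086, 0.2086, 0.0857]
ee_rot: [[-0.979, 0.202, 0.0], [0.202, 0.979, -0.0], [-0.0, -0.0, -1.0]]
contact_force: [0.5, -0.3, -1.2]
grip_width: 0.554
```

```bash
python3 st.py
```

```text
pos [0.5086 0.2086 0.0857] toolF [-0.5 -0.2  1.2] toolM [ 0.02 -0.09  0.01] rx 0.051 ry 0.009 t 52.05
```

Call:
move_arm([
  {"translation": [0, 0, 0.05], "turn": 0, "fingers": 35},
  {"translation": [0, 0, 0.1], "turn": 0, "fingers": 35},
  {"translation": [0, 0, 0.15], "turn": 0, "fingers": 35},
  {"translation": [0, 0, 0.19], "turn": 0, "fingers": 35},
  {"translation": [0, 0, 0.22], "turn": 0, "fingers": 35},
  {"translation": [0, 0, 0.25], "turn": 0, "fingers": 35},
  {"translation": [0, 0, 0.27], "turn": 0, "fingers": 35},
  {"translation": [0, 0, 0.29], "turn": 0, "fingers": 35},
  {"translation": [0, 0, 0.3], "turn": 0, "fingers": 35},
  {"translation": [0, 0, 0.3], "turn": 0, "fingers": 35},
])

```text
clock: 53.3
ee_pos: [0.509, 0.2094, 0.0744]
ee_rot: [[-0.979, 0.203, 0.0], [0.203, 0.979, 0.001], [-0.0, 0.001, -1.0]]
contact_force: [-9.2, -2.9, 21.5]
grip_width: 0.548
```

```bash
python3 st.py; python3 -c "
from h import *
go([.617,.1866,.2117],108.3)"
```

```text
pos [0.509  0.2094 0.0744] toolF [  8.4  -4.6 -21.5] toolM [0.45 1.22 0.21] rx 0.039 ry -0.011 t 53.3
yaw now 168.3 q6now -59 shift [-2.208 -0.003 -2.747] turn 7.497 t 53.3 pos [0.509  0.2094 0.0744] F [-9.2 -2.9 21.5] g 0.548
```

Call:
move_arm([
  {"translation": [0, 0, -0.03], "turn": 0, "fingers": 62},
  {"translation": [0, 0, -0.03], "turn": 0, "fingers": 62},
  {"translation": [0, 0, -0.03], "turn": 0, "fingers": 62},
  {"translation": [0, 0, -0.3], "turn": 0, "fingers": 62},
  {"translation": [0, 0, -1], "turn": 0, "fingers": 62},
  {"translation": [-0.2, 0, -2], "turn": 1.2, "fingers": 62},
  {"translation": [-0.9, 0, -2.75], "turn": 2.4, "fingers": 62},
  {"translation": [-1.7, 0, -2.75], "turn": 3.6, "fingers": 50},
  {"translation": [-2.15, 0, -2.75], "turn": 4.8, "fingers": 50},
  {"translation": [-2.2, 0, -2.75], "turn": 6, "fingers": 45},
])

```text
clock: 54.55
ee_pos: [0.6181, 0.1859, 0.2092]
ee_rot: [[-0.499, 0.867, 0.001], [0.867, 0.499, 0.0], [-0.001, 0.001, -1.0]]
contact_force: [-0.5, 0.6, -0.3]
grip_width: 0.525
```

```bash
python3 -c "
from h import *
snap('scene','s13.png'); snap('top','t13.png'); go([.617,.1866,.15],108.3)
im=cv2.imread('pics/s13.png'); cv2.imwrite('pics/s13c.png',cv2.resize(im[190:320,250:420],(680,520),interpolation=cv2.INTER_CUBIC))"
```

```text
yaw now 120.3 q6now -16 shift [0.008 0.005 1.176] turn 1.495 t 54.65 pos [0.6169 0.1861 0.2088] F [-0.   0.3 -0.7] g 0.526
```

View pics/s13c.png

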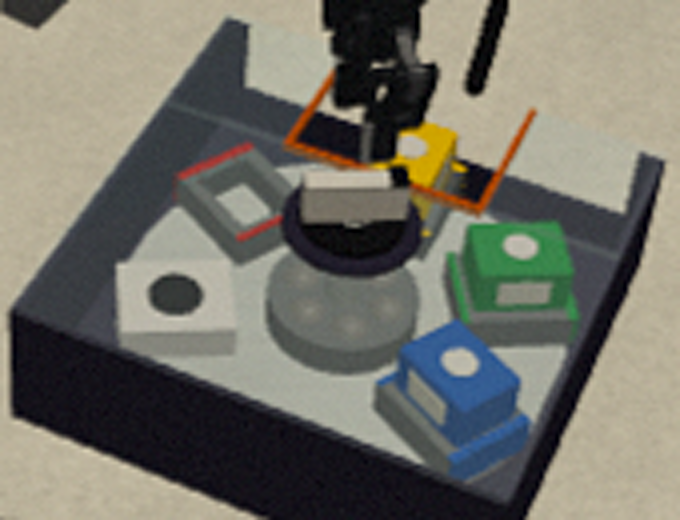

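Call:
move_arm([
  {"translation": [0.01, 0.005, 0.1], "turn": 1, "fingers": 42},
  {"translation": [0.01, 0.005, 0.2], "turn": 1.5, "fingers": 42},
  {"translation": [0.01, 0.005, 0.5], "turn": 1.5, "fingers": 42},
  {"translation": [0.01, 0.005, 0.95], "turn": 1.5, "fingers": 42},
  {"translation": [0.01, 0.005, 1.15], "turn": 1.5, "fingers": 42},
  {"translation": [0.01, 0.005, 1.18], "turn": 1.5, "fingers": 42},
  {"translation": [0.01, 0.005, 1.18], "turn": 1.5, "fingers": 10},
  {"translation": [0.01, 0.005, 1.18], "turn": 1.5, "fingers": 10},
  {"translation": [0.01, 0.005, 1.18], "turn": 1.5, "fingers": 10},
  {"translation": [0.01, 0.005, 1.18], "turn": 1.5, "fingers": 10},
])

```text
clock: 55.9
ee_pos: [0.6162, 0.187, 0.1503]
ee_rot: [[-0.315, 0.949, 0.0], [0.949, 0.315, -0.0], [-0.0, 0.0, -1.0]]
contact_force: [-4.5, -2.0, 5.3]
grip_width: 0.173
```

```bash
python3 st.py
```

```text
pos [0.6162 0.187  0.1503] toolF [-0.5 -4.9 -5.3] toolM [0.7  0.07 0.  ] rx 0.018 ry -0.091 t 55.9
```

Call:
move_arm([
  {"translation": [0, 0, 0], "turn": 0.6, "fingers": 10},
  {"translation": [0, 0, 0], "turn": 1.6, "fingers": 10},
  {"translation": [0, 0, 0], "turn": 2.6, "fingers": 10},
  {"translation": [0, 0, 0], "turn": 3.6, "fingers": 10},
  {"translation": [0, 0, 0], "turn": 4.6, "fingers": 10},
  {"translation": [0, 0, 0], "turn": 5.6, "fingers": 10},
  {"translation": [0, 0, 0], "turn": 6.6, "fingers": 10},
  {"translation": [0, 0, 0], "turn": 7.3, "fingers": 10},
  {"translation": [0, 0, 0], "turn": 7.5, "fingers": 10},
  {"translation": [0, 0, 0], "turn": 7.5, "fingers": 10},
])

```text
clock: 57.15
ee_pos: [0.617, 0.1868, 0.1504]
ee_rot: [[0.664, 0.748, 0.002], [0.748, -0.664, -0.0], [0.001, 0.001, -1.0]]
contact_force: [-1.5, -1.9, 4.7]
grip_width: 0.174
```

```bash
python3 st.py; python3 -c "
from h import *
snap('scene','s14.png'); go([.602,-.108,.2],144.1)
im=cv2.imread('pics/s14.png'); cv2.imwrite('pics/s14c.png',cv2.resize(im[190:320,200:420],(780,461),interpolation=cv2.INTER_CUBIC))"
```

```text
pos [0.617  0.1868 0.1504] toolF [-2.4  0.2 -4.7] toolM [ 0.1  -0.6   0.03] rx -0.103 ry -0.022 t 57.15
yaw now 48.4 q6now 56 shift [-4.606  3.692 -0.992] turn -11.963 t 57.2 pos [0.617  0.1868 0.1504] F [-2.1 -1.2  6.2] g 0.172
```

View pics/s14c.png

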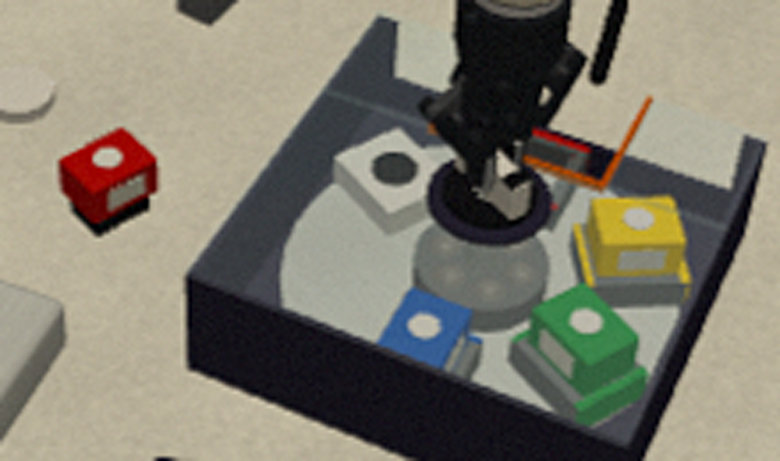

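Call:
move_arm([
  {"translation": [0, 0, 0], "turn": 0, "fingers": 45},
  {"translation": [0, 0, 0], "turn": 0, "fingers": 45},
  {"translation": [0, 0, -0.3], "turn": 0, "fingers": 60},
  {"translation": [0, 0, -1.2], "turn": -1, "fingers": 66},
  {"translation": [-0.5, 0.4, -1.5], "turn": -2.3, "fingers": 66},
  {"translation": [-1.2, 1, -1.5], "turn": -3.6, "fingers": 66},
  {"translation": [-2, 1.6, -1.4], "turn": -4.9, "fingers": 66},
  {"translation": [-2.8, 2.25, -1.3], "turn": -6.2, "fingers": 66},
  {"translation": [-3.6, 2.9, -1.2], "turn": -7.5, "fingers": 66},
  {"translation": [-4.3, 3.45, -1.1], "turn": -8.8, "fingers": 66},
])

```text
clock: 58.45
ee_pos: [0.6025, -0.0902, 0.2056]
ee_rot: [[-0.486, 0.874, 0.002], [0.874, 0.486, -0.0], [-0.001, 0.002, -1.0]]
contact_force: [1.3, 0.4, 0.4]
grip_width: 0.769
```

```bash
python3 -c "
from h import *
go([.602,-.108,.2],144.1)"
```

```text
yaw now 119.1 q6now -40 shift [-0.306 -0.181  0.112] turn -3.131 t 58.45 pos [ 0.6025 -0.0902  0.2056] F [1.3 0.4 0.4] g 0.769
```

Call:
move_arm([
  {"translation": [-0.25, -0.15, 0.11], "turn": -1.2, "fingers": 66},
  {"translation": [-0.28, -0.18, 0.11], "turn": -2.3, "fingers": 66},
  {"translation": [-0.28, -0.18, 0.11], "turn": -3, "fingers": 66},
  {"translation": [-0.28, -0.18, 0.11], "turn": -3.13, "fingers": 66},
  {"translation": [-0.28, -0.18, 0.11], "turn": -3.13, "fingers": 66},
  {"translation": [-0.28, -0.18, 0.11], "turn": -3.13, "fingers": 66},
  {"translation": [-0.28, -0.18, 0.11], "turn": -3.13, "fingers": 66},
  {"translation": [-0.28, -0.18, 0.11], "turn": -3.13, "fingers": 66},
  {"translation": [-0.28, -0.18, 0.11], "turn": -3.13, "fingers": 66},
  {"translation": [-0.28, -0.18, 0.11], "turn": -3.13, "fingers": 66},
])

```text
clock: 59.7
ee_pos: [0.601, -0.1049, 0.1987]
ee_rot: [[-0.807, 0.591, -0.0], [0.591, 0.807, 0.0], [0.0, -0.0, -1.0]]
contact_force: [-0.2, -0.0, -0.3]
grip_width: 0.772
```

```bash
python3 look2.py r1.png red; python3 -c "
from h import *
go([.602,-.108,.048],144.1)"
```

```text
dot px [275.6 208.3] dot world [ 0.6038 -0.1094  0.056 ] rect c [ 602.8 -108.8] size [46.6 59. ] long yaw 143.7 in tool [ -4.9  -1.9 142.7] t 59.7
yaw now 143.8 q6now -66 shift [-0.053 -0.037  3.015] turn -0.043 t 59.75 pos [ 0.601  -0.1049  0.1987] F [-0.1  0.1  0.2] g 0.776
```

View pics/c_r1.png

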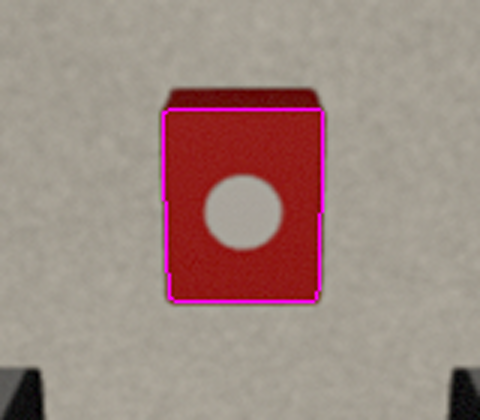

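View pics/r1.png

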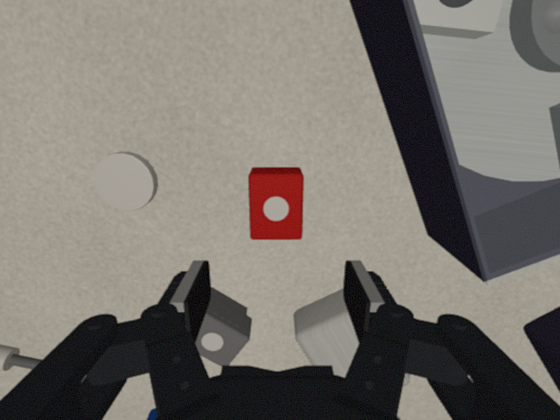

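Call:
move_arm([
  {"translation": [-0.1, -0.015, 0.3], "turn": 0, "fingers": 66},
  {"translation": [-0.1, -0.015, 1], "turn": 0, "fingers": 66},
  {"translation": [-0.1, -0.015, 1.8], "turn": 0, "fingers": 66},
  {"translation": [-0.1, -0.015, 2.5], "turn": 0, "fingers": 66},
  {"translation": [-0.1, -0.015, 2.9], "turn": 0, "fingers": 66},
  {"translation": [-0.1, -0.015, 3], "turn": 0, "fingers": 66},
  {"translation": [-0.1, -0.015, 3.01], "turn": 0, "fingers": 66},
  {"translation": [-0.1, -0.015, 3.01], "turn": 0, "fingers": 35},
  {"translation": [-0.1, -0.015, 3.01], "turn": 0, "fingers": 35},
  {"translation": [-0.1, -0.015, 3.01], "turn": 0, "fingers": 35},
])

```text
clock: 61.0
ee_pos: [0.6062, -0.1089, 0.0502]
ee_rot: [[-0.807, 0.591, 0.004], [0.591, 0.807, -0.001], [-0.003, 0.001, -1.0]]
contact_force: [-0.3, 0.2, 6.7]
grip_width: 0.554
```

```bash
python3 st.py; python3 -c "
from h import *
go([.5085,.2089,.21],168.3)"
```

```text
pos [ 0.6062 -0.1089  0.0502] toolF [ 0.4  0.  -6.7] toolM [ 0.09 -0.01 -0.02] rx -0.004 ry -0.013 t 61.0
yaw now 143.8 q6now -66 shift [ 5.322  3.976 -3.208] turn -3.067 t 61.0 pos [ 0.6062 -0.1089  0.0502] F [-0.3  0.2  6.7] g 0.554
```

Call:
move_arm([
  {"translation": [0, 0, -0.1], "turn": 0, "fingers": 35},
  {"translation": [0, 0, -0.6], "turn": 0, "fingers": 35},
  {"translation": [0, 0, -1.4], "turn": 0, "fingers": 35},
  {"translation": [0, 0, -2.3], "turn": -0.2, "fingers": 35},
  {"translation": [0.3, 0.2, -3.1], "turn": -0.5, "fingers": 35},
  {"translation": [0.9, 0.7, -3.2], "turn": -1, "fingers": 35},
  {"translation": [1.7, 1.3, -3.2], "turn": -1.6, "fingers": 35},
  {"translation": [2.5, 1.9, -3.2], "turn": -2.2, "fingers": 35},
  {"translation": [3.3, 2.5, -3.2], "turn": -2.8, "fingers": 35},
  {"translation": [4.1, 3.1, -3.2], "turn": -3.06, "fingers": 35},
])

```text
clock: 62.25
ee_pos: [0.5293, 0.139, 0.2075]
ee_rot: [[-0.979, 0.202, -0.002], [0.202, 0.979, -0.0], [0.002, -0.001, -1.0]]
contact_force: [1.1, -0.4, -1.1]
grip_width: 0.554
```

```bash
python3 -c "
from h import *
go([.5085,.2089,.2],168.3)"
```

```text
yaw now 168.3 q6now -66 shift [0.689 1.286 0.15 ] turn 0.002 t 62.25 pos [0.5293 0.139  0.2075] F [ 1.1 -0.4 -1.1] g 0.554
```

Call:
move_arm([
  {"translation": [0.4, 0.7, 0.1], "turn": 0, "fingers": 35},
  {"translation": [0.65, 1.2, 0.15], "turn": 0, "fingers": 35},
  {"translation": [0.69, 1.28, 0.15], "turn": 0, "fingers": 35},
  {"translation": [0.69, 1.28, 0.15], "turn": 0, "fingers": 35},
  {"translation": [0.69, 1.28, 0.15], "turn": 0, "fingers": 35},
  {"translation": [0.69, 1.28, 0.15], "turn": 0, "fingers": 35},
  {"translation": [0.69, 1.28, 0.15], "turn": 0, "fingers": 35},
  {"translation": [0.69, 1.28, 0.15], "turn": 0, "fingers": 35},
  {"translation": [0.69, 1.28, 0.15], "turn": 0, "fingers": 35},
  {"translation": [0.69, 1.28, 0.15], "turn": 0, "fingers": 35},
])

```text
clock: 63.5
ee_pos: [0.5101, 0.2074, 0.2008]
ee_rot: [[-0.979, 0.204, 0.0], [0.204, 0.979, 0.0], [-0.0, 0.0, -1.0]]
contact_force: [0.1, 0.2, -2.3]
grip_width: 0.551
```

```bash
python3 held.py red .0495 p15
```

```text
dot [276.7 301.8] held in tool mm [ 2.  -1.2 -6.5]
TCP target [0.5096 0.2085]
yaw now 168.2 q6now -59 shift [0.015 0.019 1.906] turn -0.007 t 63.6 pos [0.5101 0.2074 0.2008] F [ 0.1 -0.1 -2.3] g 0.549
```

View pics/p15c.png

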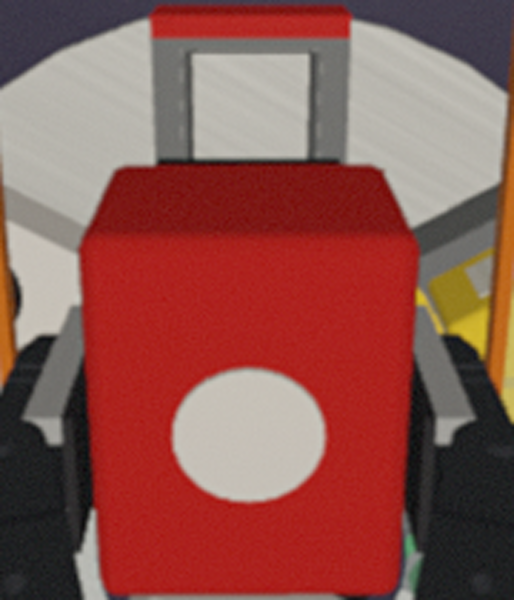

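Call:
move_arm([
  {"translation": [0.005, 0.022, 0.4], "turn": -0.01, "fingers": 35},
  {"translation": [0.005, 0.022, 1], "turn": -0.01, "fingers": 35},
  {"translation": [0.005, 0.022, 1.5], "turn": -0.01, "fingers": 35},
  {"translation": [0.005, 0.022, 1.8], "turn": -0.01, "fingers": 35},
  {"translation": [0.005, 0.022, 1.89], "turn": -0.01, "fingers": 35},
  {"translation": [0.005, 0.022, 1.9], "turn": -0.01, "fingers": 35},
  {"translation": [0.005, 0.022, 1.9], "turn": -0.01, "fingers": 35},
  {"translation": [0.005, 0.022, 1.9], "turn": -0.01, "fingers": 35},
  {"translation": [0.005, 0.022, 1.9], "turn": -0.01, "fingers": 35},
  {"translation": [0.005, 0.022, 1.9], "turn": -0.01, "fingers": 35},
])

```text
clock: 64.85
ee_pos: [0.5102, 0.2086, 0.106]
ee_rot: [[-0.979, 0.202, 0.0], [0.202, 0.979, 0.0], [-0.0, 0.0, -1.0]]
contact_force: [-0.1, 0.1, -1.8]
grip_width: 0.552
```

```bash
python3 hov.py p16
```

```text
[0.5101 0.2086 0.1059] 0.003
yaw now 168.3 q6now -59 shift [ 0.041 -0.003  0.658] turn 0.003 t 64.95 pos [0.5101 0.2085 0.1059] F [ 0.2 -0.  -1.8] g 0.547
```

View pics/p16c.png

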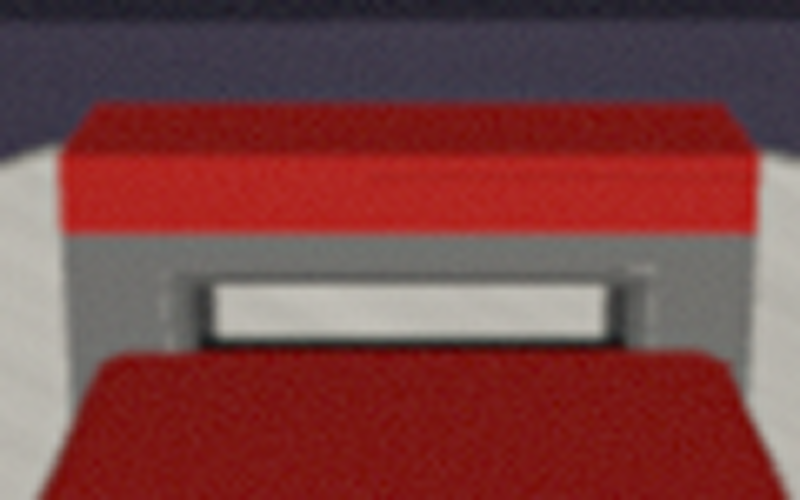

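Call:
move_arm([
  {"translation": [0.008, 0, 0.06], "turn": 0, "fingers": 35},
  {"translation": [0.008, 0, 0.12], "turn": 0, "fingers": 35},
  {"translation": [0.008, 0, 0.18], "turn": 0, "fingers": 35},
  {"translation": [0.008, 0, 0.23], "turn": 0, "fingers": 35},
  {"translation": [0.008, 0, 0.27], "turn": 0, "fingers": 35},
  {"translation": [0.008, 0, 0.31], "turn": 0, "fingers": 35},
  {"translation": [0.008, 0, 0.35], "turn": 0, "fingers": 35},
  {"translation": [0.008, 0, 0.39], "turn": 0, "fingers": 35},
  {"translation": [0.008, 0, 0.4], "turn": 0, "fingers": 35},
  {"translation": [0.008, 0, 0.4], "turn": 0, "fingers": 35},
])

```text
clock: 66.2
ee_pos: [0.5097, 0.2086, 0.0858]
ee_rot: [[-0.979, 0.202, -0.0], [0.202, 0.979, -0.0], [0.0, -0.0, -1.0]]
contact_force: [-0.3, 0.1, -1.6]
grip_width: 0.551
```

```bash
python3 st.py
```

```text
pos [0.5097 0.2086 0.0858] toolF [0.3 0.1 1.6] toolM [-0.07 -0.06  0.05] rx 0.043 ry -0.040 t 66.2
```

Call:
move_arm([
  {"translation": [0, 0, 0.05], "turn": 0, "fingers": 35},
  {"translation": [0, 0, 0.1], "turn": 0, "fingers": 35},
  {"translation": [0, 0, 0.15], "turn": 0, "fingers": 35},
  {"translation": [0, 0, 0.19], "turn": 0, "fingers": 35},
  {"translation": [0, 0, 0.22], "turn": 0, "fingers": 35},
  {"translation": [0, 0, 0.25], "turn": 0, "fingers": 35},
  {"translation": [0, 0, 0.27], "turn": 0, "fingers": 35},
  {"translation": [0, 0, 0.29], "turn": 0, "fingers": 35},
  {"translation": [0, 0, 0.3], "turn": 0, "fingers": 35},
  {"translation": [0, 0, 0.3], "turn": 0, "fingers": 35},
])

```text
clock: 67.45
ee_pos: [0.5098, 0.2093, 0.075]
ee_rot: [[-0.979, 0.203, -0.0], [0.203, 0.979, 0.001], [0.001, 0.001, -1.0]]
contact_force: [-12.5, -2.5, 25.6]
grip_width: 0.554
```

```bash
python3 st.py; python3 -c "
from h import *
go([.617,.1866,.2117],-131.7)"
```

```text
pos [0.5098 0.2093 0.075 ] toolF [ 11.8  -5.  -25.6] toolM [0.83 1.64 0.34] rx 0.043 ry -0.024 t 67.45
yaw now 168.3 q6now -59 shift [-2.189 -0.006 -2.734] turn -7.505 t 67.45 pos [0.5098 0.2093 0.075 ] F [-12.5  -2.5  25.6] g 0.554
```

Call:
move_arm([
  {"translation": [0, 0, -0.03], "turn": 0, "fingers": 62},
  {"translation": [0, 0, -0.03], "turn": 0, "fingers": 62},
  {"translation": [0, 0, -0.03], "turn": 0, "fingers": 62},
  {"translation": [0, 0, -0.3], "turn": 0, "fingers": 62},
  {"translation": [0, 0, -1], "turn": 0, "fingers": 62},
  {"translation": [-0.2, 0, -2], "turn": -1.2, "fingers": 62},
  {"translation": [-0.9, 0, -2.75], "turn": -2.4, "fingers": 62},
  {"translation": [-1.7, 0, -2.75], "turn": -3.6, "fingers": 50},
  {"translation": [-2.15, 0, -2.75], "turn": -4.8, "fingers": 50},
  {"translation": [-2.19, 0, -2.75], "turn": -6, "fingers": 45},
])

```text
clock: 68.7
ee_pos: [0.6188, 0.1859, 0.2091]
ee_rot: [[-0.803, -0.596, 0.001], [-0.596, 0.803, 0.0], [-0.001, -0.001, -1.0]]
contact_force: [-1.0, -0.0, -1.0]
grip_width: 0.527
```

```bash
python3 -c "
from h import *
snap('scene','s17.png'); env.capture('top'); go([.617,.1866,.15],-131.7)
im=cv2.imread('pics/s17.png'); cv2.imwrite('pics/s17c.png',cv2.resize(im[190:320,250:420],(680,520),interpolation=cv2.INTER_CUBIC))"
```

```text
yaw now -143.7 q6now -112 shift [0.004 0.013 1.174] turn -1.499 t 68.8 pos [0.6175 0.1862 0.2087] F [-1.1 -0.6 -0.1] g 0.528
```

View pics/s17c.png

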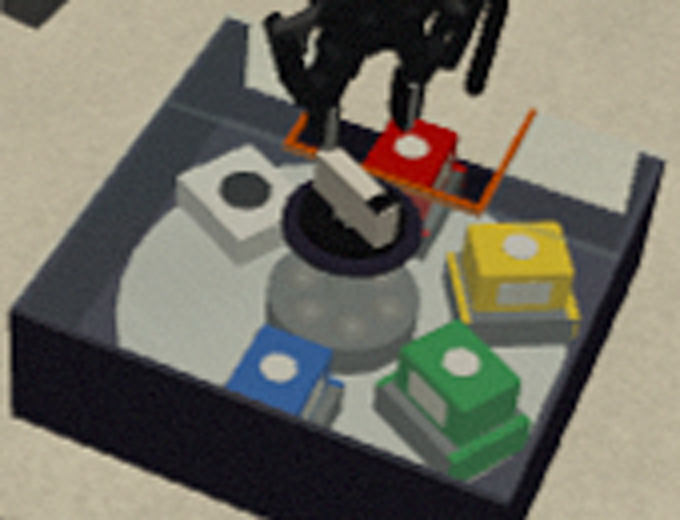

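Call:
move_arm([
  {"translation": [0.005, 0.012, 0.1], "turn": -1, "fingers": 42},
  {"translation": [0.005, 0.012, 0.2], "turn": -1.5, "fingers": 42},
  {"translation": [0.005, 0.012, 0.5], "turn": -1.5, "fingers": 42},
  {"translation": [0.005, 0.012, 0.95], "turn": -1.5, "fingers": 42},
  {"translation": [0.005, 0.012, 1.15], "turn": -1.5, "fingers": 42},
  {"translation": [0.005, 0.012, 1.17], "turn": -1.5, "fingers": 42},
  {"translation": [0.005, 0.012, 1.17], "turn": -1.5, "fingers": 10},
  {"translation": [0.005, 0.012, 1.17], "turn": -1.5, "fingers": 10},
  {"translation": [0.005, 0.012, 1.17], "turn": -1.5, "fingers": 10},
  {"translation": [0.005, 0.012, 1.17], "turn": -1.5, "fingers": 10},
])

```text
clock: 70.05
ee_pos: [0.6171, 0.1869, 0.1509]
ee_rot: [[-0.665, -0.747, 0.002], [-0.747, 0.665, 0.0], [-0.002, -0.001, -1.0]]
contact_force: [-0.1, -0.1, 3.5]
grip_width: 0.172
```

```bash
python3 st.py
```

```text
pos [0.6171 0.1869 0.1509] toolF [ 0.1  0.1 -3.5] toolM [-0.04  0.05  0.01] rx 0.014 ry 0.010 t 70.05
```

Call:
move_arm([
  {"translation": [0, 0, 0], "turn": 0.6, "fingers": 10},
  {"translation": [0, 0, 0], "turn": 1.6, "fingers": 10},
  {"translation": [0, 0, 0], "turn": 2.6, "fingers": 10},
  {"translation": [0, 0, 0], "turn": 3.6, "fingers": 10},
  {"translation": [0, 0, 0], "turn": 4.6, "fingers": 10},
  {"translation": [0, 0, 0], "turn": 5.6, "fingers": 10},
  {"translation": [0, 0, 0], "turn": 6.6, "fingers": 10},
  {"translation": [0, 0, 0], "turn": 7.3, "fingers": 10},
  {"translation": [0, 0, 0], "turn": 7.5, "fingers": 10},
  {"translation": [0, 0, 0], "turn": 7.5, "fingers": 10},
])

```text
clock: 71.3
ee_pos: [0.6174, 0.1861, 0.151]
ee_rot: [[-0.98, 0.201, 0.002], [0.201, 0.98, -0.001], [-0.002, -0.0, -1.0]]
contact_force: [-0.1, -3.8, 4.7]
grip_width: 0.168
```

```bash
python3 st.py
```

```text
pos [0.6174 0.1861 0.151 ] toolF [-0.7 -3.8 -4.7] toolM [ 0.62 -0.19  0.03] rx -0.034 ry -0.096 t 71.3
```

Call:
move_arm([
  {"translation": [0, 0, 0], "turn": 0, "fingers": 45},
  {"translation": [0, 0, 0], "turn": 0, "fingers": 45},
  {"translation": [0, 0, -0.1], "turn": 0, "fingers": 50},
  {"translation": [0, 0, -0.8], "turn": 0, "fingers": 50},
  {"translation": [0, 0, -1.6], "turn": 0, "fingers": 50},
  {"translation": [0.5, 0, -2.2], "turn": 0, "fingers": 50},
  {"translation": [1.3, 0, -2.5], "turn": 0, "fingers": 50},
  {"translation": [2.2, 0, -2.5], "turn": 0, "fingers": 50},
  {"translation": [2.6, 0, -2.5], "turn": 0, "fingers": 50},
  {"translation": [2.6, 0, -2.5], "turn": 0, "fingers": 50},
])

```text
clock: 72.55
ee_pos: [0.4883, 0.2135, 0.275]
ee_rot: [[-0.98, 0.201, 0.001], [0.201, 0.98, 0.0], [-0.001, 0.0, -1.0]]
contact_force: [0.0, 0.0, 0.6]
grip_width: 0.584
```

```bash
python3 -c "
from h import *
snap('scene','s18.png'); snap('top','t18.png');snap('wrist','w18.png'); print(env.get_obs()['contact_force'],env.get_obs()['clock'])
im=cv2.imread('pics/s18.png'); cv2.imwrite('pics/s18c.png',cv2.resize(im[140:340,90:420],(792,480),interpolation=cv2.INTER_CUBIC))
im=cv2.imread('pics/s18.png'); cv2.imwrite('pics/s18d.png',cv2.resize(im[190:320,250:420],(680,520),interpolation=cv2.INTER_CUBIC))"
```

```text
[0.64232465 0.85165662 0.01695186] 72.7
```

View pics/s18c.png

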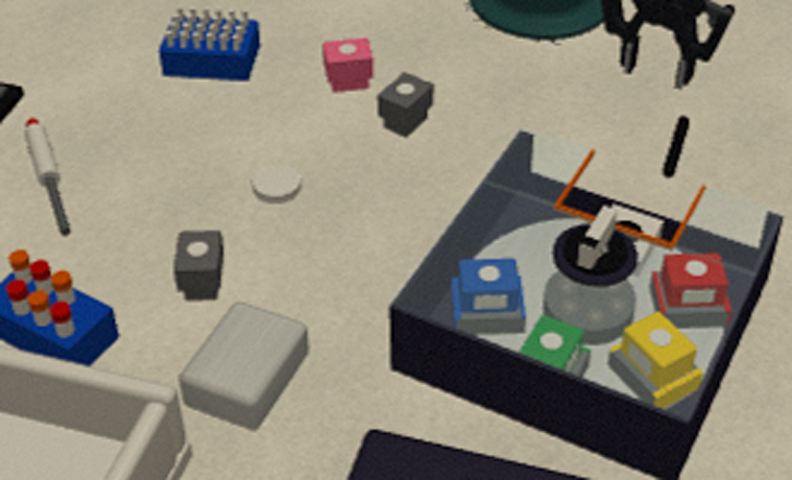

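View pics/s18d.png

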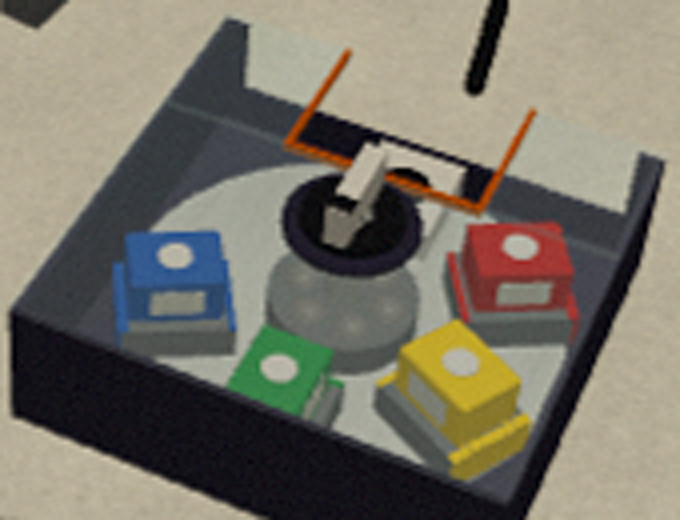

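View pics/w18.png

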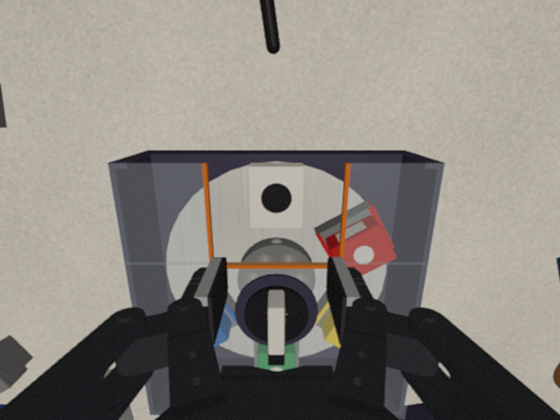

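```bash
python3 -c "
from h import *
im=cv2.imread('pics/w18.png'); cv2.imwrite('pics/w18c.png',cv2.resize(im[190:290,300:410],(660,600),interpolation=cv2.INTER_CUBIC))
im,o=snap('wrist','w19.png')
for n,uv in [('red',(364,255))]:
  for z in (.081,.09,.101): print(z,onz('wrist',uv,z,o)[:2], np.linalg.norm(onz('wrist',uv,z,o)[:2]-[.6165,.1862]))
"
```

```text
0.081 [0.58318351 0.29143778] 0.11038559342564741
0.09 [0.57826706 0.28960427] 0.11024608837375491
0.101 [0.57225807 0.28736331] 0.11041450298949733
```

View pics/w18c.png

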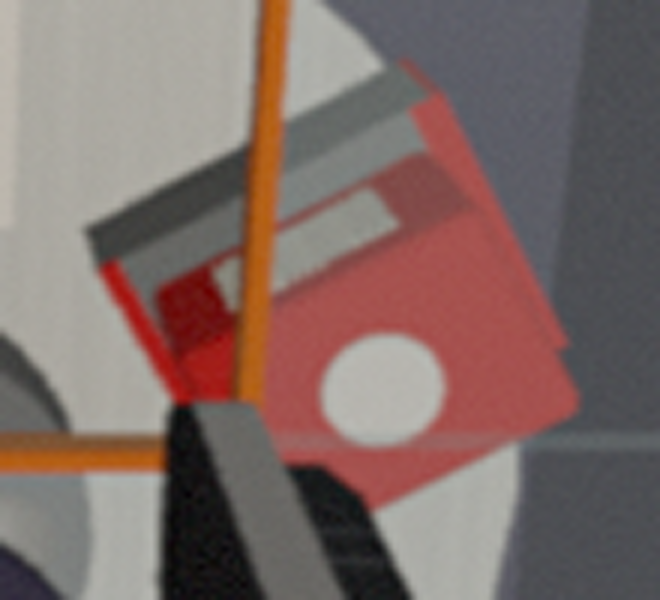

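```bash
python3 -c "
from h import *
o=env.get_obs(); print(o['clock'],o['contact_force'],o['qd'].round(3)); print(env.finish_job())"
```

```text
72.75 [0.52026924 0.42770744 0.46587959] [-0.003  0.004 -0.     0.002  0.004  0.001]
the job is handed in; nothing more can be done
None
```

All four cartridges are in the sockets of their own colour, the turret is back at park, and I handed the job in at 72.8 s on the robot's clock. No verdict was given.

I loaded them in the order green, blue, yellow, red, turning the knob one click per move.

**One mishap:** the first try at green caught on the socket rim with about 18 N and tilted in the grip. I set it down level on an empty spot, gripped it again, lined the foot up by the wrist camera, and it went in cleanly. The other three went in first time.

**Last checks:**
- **Depth:** at the end of each push, the arm height put the foot about 25 mm above the bench, which is fully home. The push force then was about 20 to 26 N.
- **Seating:** the scene picture shows all four bodies level. A wrist close-up shows red flush on its socket with no black foot visible. Its measured position is within about 2 mm of where the red station should be.
- **Park:** the white blank with the black dot stands at the port, and the knob has been released.
- **Surroundings:** the gripper hung free with about 0 N on it, and the arm was still. In the last scene picture the dish, tip box, pipette and the look-alike cartridges appear where they were. The bottle was outside that close view and I did not check it again.

**Disagreement:** the wrist camera's reported calibration moved by about 2 mm during the run. I therefore placed each cartridge by its position relative to the socket in the same picture.

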